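# Swap the thread pitch comb and seat the matching leaf

### The job

The fine-toothed comb leaf with the orange grip, lying on the sloping desk, does not match the coarse thread at the desk's lower edge: take it off and lay it flat in the white tray. Then lay the coarse-toothed leaf with the blue grip flat on the desk, teeth toward the thread, and push it down the slope until its teeth are fully home in the grooves and it sits flat and square; leave it there, and do not knock the bottles, the beaker and the cup.

Things in the scene. Friction and masses are not known exactly. Their poses are not given: they have to be found in the camera images.
- fine_center (a point): Fine comb leaf, pitch 12 mm: steel plate 40 (x) x 88 (y) x 6 mm, 7 teeth 6 mm tall on its -x long edge; from its middle a grip (orange) stands up along z, 12 mm thick (y), 34 mm long (x), top 38 mm over the underside. About 110 g. Point: over the plate's middle, 19 mm above its underside, in the grip. Starts flat on the desk, teeth down the slope, against the thread or a few mm short.
- coarse_center (a point): Coarse comb leaf, pitch 16 mm as the thread: steel plate 40 (x) x 88 (y) x 6 mm, 5 teeth 6 mm tall on its -x long edge; from its middle a grip (blue) stands up along z, 12 mm thick (y), 34 mm long (x), top 38 mm over the underside. About 110 g. Point: over the plate's middle, 19 mm above its underside, in the grip. Middle tooth at y = 0. Starts flat on the worktop.
- coarse_teeth (a point): Point on the coarse leaf at the roots of its teeth: x = -20 mm, y = 0 of the plate, half-way through its 6 mm thickness; axes as coarse_center. The tip of the middle tooth lies 6 mm further along -x.
- desk: Sloping aluminium plate of the fixed grey stand, rising 30 degrees away from the robot; its x points up the slope, y level along the thread, z out of the plate; z = 0 is its top face. It runs from x = 2 to 125 mm, between side cheeks (inner faces y = +-94 mm, at most 8 mm proud). Origin 50 mm over the worktop, at the thread's crest line. Friction may hold a leaf on the slope: push it home.
- desk_groove (a point): Mouth of the middle groove of the thread, at x = 0, y = 0, z = 3 mm of the desk, axes as the desk. Fixed steel spindle 44 mm across the crests, axis along y, 22 mm down the slope from here; grooves every 16 mm, 12 mm wide at the mouth, 7 mm deep; blue bearings 54 mm across from y = +-88 mm outward. A leaf that is home has its tooth roots at x = 0, z = 3 mm, with 0.8 mm play each side.
- tray: Fixed white shallow tray, outside 150 mm (its x) by 190 mm (its y), 14 mm tall, 5 mm walls and 5 mm floor, open above; origin at the centre of its underside, z up.
- powder_bottle: Bystander, loose: white plastic reagent bottle with a red cap, 70 mm across, 165 mm tall; origin at the centre of its underside, z up.
- dropper: Bystander, loose: amber dropper bottle with a black bulb, 33 mm across, 102 mm tall; origin at the centre of its underside, z up.
- beaker: Bystander, loose: clear beaker, 55 mm across, 70 mm tall; origin at the centre of its underside, z up.
- cup: Bystander, loose: clear sample cup with a lid, 59 mm across, 61 mm tall; origin at the centre of its underside, z up.
There are look-alikes about, which are no part of the job. Leave any pink look-alike of the part that bears coarse_center alone.

How it is judged:
By the outcome, as a careful person would: the job done as asked, in the order asked, and still so for the second after the job is handed in, with the robot touching nothing.
It also fails if it takes over 67 s, if anything falls off the work surface, if the arm or the gripper's body presses on something with over 40 N, if the wrist force passes 120 N, or if a joint passes its speed limit or range.

### The arm

A 6-joint arm with a two-finger parallel gripper is mounted at the origin on a cart in front of the work surface, level with it; the furniture and walls round the work are solid. World frame = base frame: x ahead of the robot, y to its left, z up, the work surface at z = 0. Lengths are in m, angles in rad, forces in N, time in s.
With the tool pointing down it reaches from about 0.35 to 0.975 m from the base axis. Payload 4.9 kg.
Tool frame: the origin (TCP) lies on the centre line of the jaws, within the pads' length; the fingertips stand 17 mm ahead of it and the grasp point (between the pads) lies 2 mm behind it (ctrl.tcp_to_tips is the x of the fingertips in the tool frame, in m); x points along the fingers, z is the direction in which the jaws open and shut, and the axes are right-handed (so a half turn about x gives the same grasp; the last joint's range is limited). The gripper opens to 85 mm and grips with 20 to 120 N. Pads are 22 mm wide; open, the fingers measure 114 mm over their backs; the gripper's body (76 mm by 85 mm) begins 54 mm behind the grasp point. The pads swing forward as they close: fully open they stand 13 mm farther back than shut.
Start: joints at [-1.283, 0.053, 1.613, -0, 1.476, -0.119], TCP at [0.247, -0.574, 0.248] pointing down, gripper open.
Joint ranges: [-3.01, 3.01], [-1.01, 2.22], [0.06, 2.58], [-1.02, 4.17], [0.09, 2.62], [-3.14, 3.14]. Speed limits (rad/s): [2.57, 2.57, 3.14, 3.14, 3.14, 3.14].

### API

Orientations are given as a rotation vector (axis times angle).
In Python, from station import ctrl, cams, finder gives the robot as it stands.
- The arm moves only by the tool step_arm, never from a script. Its argument "moves" is a list of rows, each a list of 3 entries, a list of its own where there are three numbers: the shift along the tool's x, y, z in cm, then the turn, a rotation vector about the tool's x, y, z in degrees, then the opening, from 0 (shut) to 1 (fully open). A call has exactly 10 rows; each row is the pose to reach, as a shift and turn from the pose measured when the call began, along the tool's axes at that moment; what a row does not reach only later rows make up. A row lasts 1/12 s, in which the tool goes at most 41.7 mm and 7.16 degrees, less where a joint would pass 70% of its speed; a pose out of reach is approached as far as the arm can. A call with a gripper value outside its range is refused whole. The fingers move at their own pace and stop on an object; "grip_force" is the grip in N (left out, the last holds). Time passes only in rows, so rows that repeat a pose let the fingers close, or fill a call up. It gives the time, the measured TCP pose, the force and the opening at its end, in the units of the state.
- ctrl.get_obs(): the state, without advancing time (a new reading comes with each control period).
- cams.get_image(name): name is "scene" or "top"; returns a dict with "pixels" (400x640x3 uint8, blue, green, red), "fx", "fy", "cx", "cy" (pixels), "position" and "attitude" of the camera in the world. Camera axes: x right, y up, looking along -z (the intrinsics and any distortion apply to the point x, -y, -z); pixel columns grow to the right and rows downward; lengths in m; the calibration is good to about 2 mm. A picture is of the moment at which its call begins. There is no depth.
- ctrl.finish_job(): hands the job in, once; it reports no verdict.
Trained networks look in the newest picture that a camera, given by its name, has taken for a name from the list of things; names that differ only in an ending like _2 or _b are one class to them, and where a whole thing is asked for, a point or a joint stands for the part that bears it (a point fixed in the world has none). Each returns a list of dicts, best first, with "conf" (0 to 1); they miss things now and then, are a little off and sometimes report something else, mostly with a low value. They report only what shows in the picture. A call takes as long as a camera call. They do not tell look-alikes from the thing itself.
- finder.find_in(camera, name): "at" ([column, row] in pixels, amid what is visible of it).
- finder.regions_of(camera, name): "region" (400x640 bool, what is visible of it) and "at" ([column, row] in pixels, amid what is visible of it).
- finder.tip_of(camera, name): "at" ([column, row] in pixels: a listed point, or the origin of a listed thing).
The state is a dict: "t": time; "q": joint angles; "dq": joint speeds; "effort": joint torques, N m; "tool_pos": TCP position; "tool_rot": TCP orientation; "contact_force": force on the tool from outside, world axes, zero at the start; "wrist_torque": the same for the moment, N m; "opening": finger opening in m.
Only numpy, scipy, OpenCV 4.12 (cv2) and the standard library are available. Lean on these libraries where they do the work, as an engineer would, in place of code of your own. Each camera call takes 0.05 s, during which the arm holds its last target. There are 200 camera calls.

## Working session

There is one attempt and no reset: what is moved stays moved. The work goes in short steps, Python scripts to look and compute and a tool call to move; the robot and the scene stay as the last step left them, time stands still between calls to the robot, and variables do not carry over. Pictures are saved under pics/ and viewed, on a budget of 10 in all, crops included, one or two more only if the job needs it, and the job is handed in when it is done.

Besides the shell and the picture viewer there is one more tool, called after "Emit:" by a JSON object that holds its "api" and its "payload", one argument or row to a line. step_arm: Moves the arm, as the interface text tells. Its arguments: {"type":"object","properties":{"moves":{"type":"array"},"grip_force":{"type":"number"}},"required":["moves"]}

```bash
ls; mkdir -p pics; python3 - <<'E'
from station import ctrl,cams,finder
import cv2,numpy as np
for c in("scene","top"):
    im=cams.get_image(c); cv2.imwrite(f"pics/{c}0.png",im["pixels"])
    print(c,im["fx"],im["fy"],im["cx"],im["cy"],im["position"],im["attitude"],[k for k in im])
    for n in("fine_center","coarse_center","coarse_teeth","desk_groove","desk","tray","powder_bottle","dropper","beaker","cup"):
        print(n,[(np.round(d["at"],1).tolist(),round(d["conf"],2)) for d in finder.tip_of(c,n)][:3])
print(ctrl.get_obs())
E
```

```text
pics
scene 452.42077767156485 452.42077767156485 327.4810303781827 202.94148352360963 [-0.0823485   0.91330757  1.43315845] [ 0.25954078 -0.95021308 -2.47310718] ['pixels', 'fx', 'fy', 'cx', 'cy', 'position', 'attitude']
fine_center [([307.7, 229.2], 0.73)]
coarse_center [([353.8, 190.1], 0.45), ([378.9, 205.6], 0.45)]
coarse_teeth [([353.7, 192.8], 0.55), ([381.9, 205.4], 0.45)]
desk_groove [([313.6, 231.8], 0.96), ([354.5, 193.7], 0.24)]
desk [([317.6, 234.0], 0.93), ([323.1, 194.4], 0.69)]
tray [([275.8, 305.7], 0.61), ([317.2, 228.6], 0.43)]
powder_bottle [([250.4, 264.0], 0.59)]
dropper [([365.0, 233.0], 0.66), ([323.9, 196.9], 0.58)]
beaker [([338.5, 284.1], 0.53)]
cup [([363.8, 235.1], 0.55)]
top 447.992992118084 447.992992118084 323.5068846658187 199.7576751433363 [ 0.29419346 -0.13207626  1.53266767] [ 0.11719114 -0.10702488 -1.55931974] ['pixels', 'fx', 'fy', 'cx', 'cy', 'position', 'attitude']
fine_center [([283.4, 196.9], 0.54)]
coarse_center [([366.5, 243.6], 0.86), ([378.4, 205.7], 0.85), ([483.8, 251.1], 0.69)]
coarse_teeth [([484.0, 246.6], 0.85), ([376.9, 208.8], 0.7
[... 245 characters left out ...]
beaker [([247.4, 249.3], 0.68)]
cup [([324.6, 251.5], 0.54)]
{'t': 1.1, 'q': array([-1.28300461e+00,  5.27124966e-02,  1.61292312e+00,  2.47937484e-05,
        1.47600015e+00, -1.18998724e-01]), 'dq': array([ 0.00029714,  0.00112313, -0.00013942, -0.00081434,  0.00118797,
        0.00165051]), 'effort': array([ 6.06479480e-04, -3.93687844e+01, -3.70470464e+01,  1.40553329e-04,
        5.20498616e-04,  3.59692010e-06]), 'tool_pos': array([ 0.24728912, -0.57396769,  0.24828199]), 'tool_rot': array([ 0.90459017,  1.3746363 , -0.90451337]), 'contact_force': array([ 0.93221605,  0.05198731, -0.04579275]), 'wrist_torque': array([0.03253812, 0.00054979, 0.006845  ]), 'opening': 0.08553785863066929}
```

```bash
python3 - <<'E'
import cv2
a=cv2.imread("pics/top0.png")[110:310,140:520]; cv2.imwrite("pics/topc.png",cv2.resize(a,(798,420),interpolation=cv2.INTER_CUBIC))
a=cv2.imread("pics/scene0.png")[150:350,200:460]; cv2.imwrite("pics/scenec.png",cv2.resize(a,(780,600),interpolation=cv2.INTER_CUBIC))
E
```

```text
(no output)
```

View pics/topc.png

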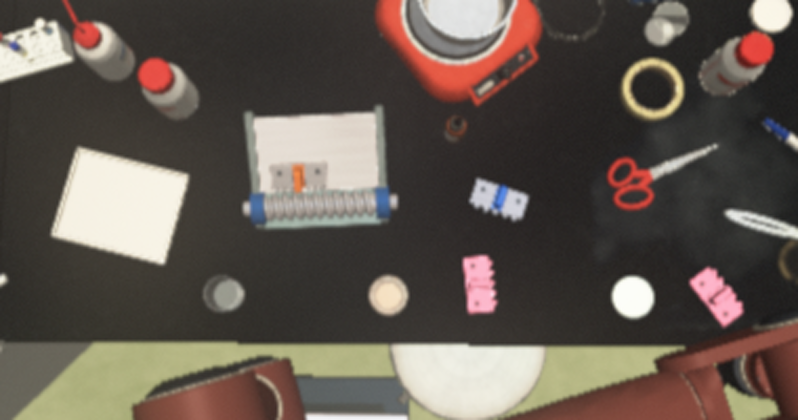

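View pics/scenec.png

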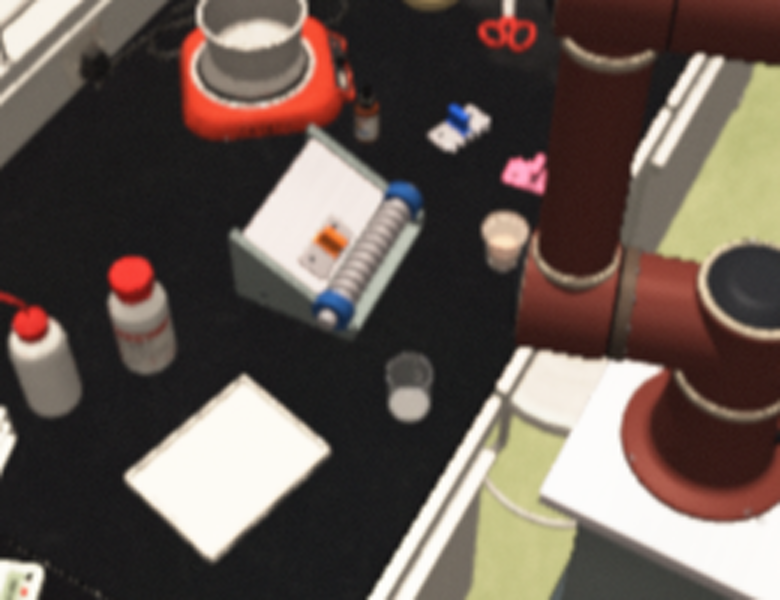

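```bash
cat > h.py <<'E'
import numpy as np, cv2
from scipy.spatial.transform import Rotation as R
from scipy.optimize import least_squares
def ray(im,uv):
    d=np.array([(uv[0]-im["cx"])/im["fx"],-(uv[1]-im["cy"])/im["fy"],-1.])
    return np.array(im["position"]),R.from_rotvec(im["attitude"]).apply(d)
def onplane(im,uv,z):
    p,d=ray(im,uv); return p+d*(z-p[2])/d[2]
def proj(im,P):
    c=R.from_rotvec(im["attitude"]).inv().apply(np.asarray(P)-im["position"])
    return np.stack([im["cx"]+im["fx"]*c[...,0]/-c[...,2],im["cy"]-im["fy"]*c[...,1]/-c[...,2]],-1)
def tri(pairs):
    A=np.zeros((3,3));b=np.zeros(3)
    for im,uv in pairs:
        p,d=ray(im,uv);d=d/np.linalg.norm(d);M=np.eye(3)-np.outer(d,d);A+=M;b+=M@p
    return np.linalg.solve(A,b)
def blobs(im,lo,hi,amin=8):
    hsv=cv2.cvtColor(im["pixels"],cv2.COLOR_BGR2HSV); m=cv2.inRange(hsv,lo,hi)
    n,l,s,c=cv2.connectedComponentsWithStats(m)
    return [(int(s[i,4]),c[i].round(2).tolist()) for i in range(1,n) if s[i,4]>=amin]
def toolR(xdir,zdir):
    "tool x along xdir, tool z near zdir"
    x=np.array(xdir)/np.linalg.norm(xdir); z=np.array(zdir)-x*np.dot(x,zdir); z/=np.linalg.norm(z)
    return R.from_matrix(np.stack([x,np.cross(z,x),z],1))
def move(obs,pos,rot):
    "shift (cm) and turn (deg) in tool axes now"
    r0=R.from_rotvec(obs["tool_rot"])
    return (r0.inv().apply(np.array(pos)-obs["tool_pos"])*100).round(2), (np.degrees((r0.inv()*rot).as_rotvec())).round(2)
E
cat > look.py <<'E'
from station import ctrl,cams,finder
from h import *
S=cams.get_image("scene");T=cams.get_image("top")
for n,im in(("S",S),("T",T)):
    print(n,"blue",blobs(im,(100,120,60),(125,255,255)),"\norange",blobs(im,(8,150,120),(20,255,255)))
def rect(m,z,im):
    ys,xs=np.nonzero(m);P=np.array([onplane(im,(u,v),z)[:2] for u,v in zip(xs,ys)])
    r=cv2.minAreaRect((P*1000).astype(np.float32)); w=np.linalg.eigh(np.cov(P.T))[1][:,1]
    return np.round(r[0],1),np.round(r[1],1),round(r[2],1),"pca yaw",np.degrees(np.arctan2(w[1],w[0])).round(1)
for n,z in(("coarse_center",.006),("fine_center",.06),("tray",.014),("desk",.08)):
    for d in finder.regions_of("top",n)[:3]: print(n,np.round(d["at"]),round(d["conf"],2),rect(d["region"],z,T))
pk=lambda c,n,near:min(finder.tip_of(c,n),key=lambda d:np.hypot(*(np.array(d["at"])-near)),default={"at":[0,0]})["at"]
for n,a,b in(("fine_center",(308,229),(284,197)),("desk_groove",(313,232),(292,200)),("coarse_center",(354,190),(378,205)),("coarse_teeth",(354,193),(377,209)),("desk",(314,232),(292,199)),("tray",(276,305),(197,206)),("dropper",(323,197),(357,172)),("beaker",(338,284),(247,249)),("cup",(365,234),(324,251)),("powder_bottle",(250,264),(225,156))):
    s,t=pk("scene",n,a),pk("top",n,b); X=tri([(S,s),(T,t)]); print(n,s,t,X.round(4),proj(T,X).round(1),proj(S,X).round(1))
E
python3 look.py
```

```text
S blue [(179, [169.34, 103.92]), (341, [310.85, 123.38]), (45, [416.62, 118.51]), (21, [373.48, 124.71]), (51, [351.94, 188.53]), (70, [335.06, 214.19]), (71, [311.32, 251.76]), (8, [178.88, 314.12]), (41, [271.56, 396.07])] 
orange [(85, [263.95, 87.46]), (106, [240.65, 108.07]), (52, [309.87, 230.04])]
T blue [(471, [469.4, 98.31]), (10, [124.5, 137.8]), (40, [509.52, 170.6]), (42, [377.9, 203.07]), (56, [322.09, 205.7]), (44, [261.93, 208.09]), (170, [555.45, 221.0]), (50, [111.38, 257.68])] 
orange [(53, [346.92, 45.06]), (43, [289.53, 45.02]), (23, [345.48, 56.17]), (22, [289.41, 56.59]), (41, [281.61, 194.0])]
coarse_center [368. 244.] 0.89 (array([ 361.9, -271.9]), array([84.5, 44.1]), 0.5, 'pca yaw', np.float64(-175.2))
coarse_center [376. 207.] 0.61 (array([ 498.6, -306.1]), array([92. , 45.2]), 71.7, 'pca yaw', np.float64(72.9))
coarse_center [222. 152.] 0.41 (array([682.8, 245.6]), array([115.5,  69.2]), 45.9, 'pca yaw', np.float64(-136.8))
fine_center [284. 195.] 0.55 (array([526. ,  18.6]), array([43.9, 83.4]), 1.1, 'pca yaw', np.float64(93.9))
tray [196. 207.] 0.82 (arr
[... 402 characters left out ...]
7.7, 206.1] [ 0.4931 -0.3046  0.0242] [377.5 205.5] [353.2 191. ]
coarse_teeth [357.1, 193.6] [376.6, 208.9] [ 0.4782 -0.3037  0.0174] [377.  210.1] [356.1 193.4]
desk [317.6, 232.5] [289.8, 197.9] [ 0.5055 -0.0115  0.0548] [290.5 199.9] [315.8 232.1]
tray [274.9, 302.4] [201.5, 204.6] [0.4933 0.2995 0.0022] [201.6 204.8] [274.7 302.3]
dropper [325.7, 194.8] [357.8, 171.8] [ 0.6045 -0.2426  0.003 ] [358.7 174.3] [323.6 194.3]
beaker [365.5, 233.9] [247.8, 250.0] [0.2987 0.0759 0.281 ] [251.1 261.9] [355.2 231.6]
cup [362.7, 233.1] [325.6, 251.2] [ 0.3468 -0.1263  0.0181] [324.6 248.4] [365.2 233.4]
powder_bottle [254.2, 264.7] [227.4, 155.0] [0.6576 0.2108 0.0121] [228.5 157.9] [251.5 263.9]
```

```bash
cat > calc.py <<'E'
from station import ctrl,cams,finder
from h import *
S=cams.get_image("scene");T=cams.get_image("top")
for z in(.055,.0416+.024):
    r,l=onplane(T,(322.09,205.7),z),onplane(T,(261.93,208.09),z); d=l-r
    print(z,r.round(4),l.round(4),"len",np.linalg.norm(d).round(4),"yaw",np.degrees(np.arctan2(-d[0],d[1])).round(2),"mid",((l+r)/2).round(4))
print("bear tri",tri([(S,(335.06,214.19)),(T,(322.09,205.7))]),tri([(S,(311.32,251.76)),(T,(261.93,208.09))]))
print("orange",tri([(S,(309.87,230.04)),(T,(281.61,194))]).round(4),"blue grip",tri([(S,(351.94,188.53)),(T,(377.9,203.07))]).round(4), onplane(T,(377.9,203.07),.03).round(4),onplane(T,(281.61,194),.092).round(4))
o=ctrl.get_obs(); print(R.from_rotvec(o["tool_rot"]).as_matrix().round(3), ctrl.tcp_to_tips)
E
python3 calc.py
```

```text
0.055 [ 0.4868 -0.117   0.055 ] [0.4771 0.083  0.055 ] len 0.2003 yaw 2.77 mid [ 0.482 -0.017  0.055]
0.06559999999999999 [ 0.4854 -0.1171  0.0656] [0.4758 0.0815 0.0656] len 0.1988 yaw 2.77 mid [ 0.4806 -0.0178  0.0656]
bear tri [ 0.48248825 -0.11809894  0.06719794] [0.47360064 0.08123037 0.05952769]
orange [0.5178 0.0144 0.0888] blue grip [ 0.4998 -0.3048  0.0359] [ 0.5006 -0.3054  0.03  ] [0.5193 0.0148 0.092 ]
[[-0.     0.918  0.396]
 [-0.     0.396 -0.918]
 [-1.    -0.    -0.   ]] 0.017
```

```bash
cat > desk.py <<'E'
from h import *
O=np.array([.5025,-.0165,.05]); 
D=R.from_euler("z",2.77,degrees=True)*R.from_euler("y",-30,degrees=True)
def dpt(x,y,z): return O+D.apply(np.array([x,y,z])/1000)
def drot(yaw=0):
    M=(D*R.from_euler("z",yaw,degrees=True)).as_matrix(); return toolR(-M[:,2],-M[:,1])
def todesk(p): return (D.inv().apply(np.array(p)-O)*1000).round(1)
def flat(yaw): # tool down, tool y = leaf x at yaw
    M=R.from_euler("z",yaw,degrees=True).as_matrix(); return toolR(-M[:,2],-M[:,1])
E
python3 - <<'E'
from station import ctrl
from desk import *
o=ctrl.get_obs(); print(todesk([.5185,.0145,.09]))
print(move(o,dpt(32,30,130),drot(1)))
E
```

```text
[35.1 30.2 25.9]
(array([  6.97,  43.06, -45.22]), array([19.09, -5.63, 29.61]))
```

Emit:
{"api": "step_arm", "payload": {
  "moves": [
    [[7,43,-45.2],[19.1,-5.6,29.6],0.6],
    [[7,43,-45.2],[19.1,-5.6,29.6],0.6],
    [[7,43,-45.2],[19.1,-5.6,29.6],0.6],
    [[7,43,-45.2],[19.1,-5.6,29.6],0.6],
    [[7,43,-45.2],[19.1,-5.6,29.6],0.6],
    [[7,43,-45.2],[19.1,-5.6,29.6],0.6],
    [[7,43,-45.2],[19.1,-5.6,29.6],0.6],
    [[7,43,-45.2],[19.1,-5.6,29.6],0.6],
    [[7,43,-45.2],[19.1,-5.6,29.6],0.6],
    [[7,43,-45.2],[19.1,-5.6,29.6],0.6]
  ],
  "grip_force": 40
}}

```text
t: 3.33
tool_pos: [0.3907, -0.1842, 0.2018]
tool_rot: [1.373, 0.85, -0.77]
contact_force: [1.3, -0.0, -0.4]
opening: 0.0513
```

```bash
cat > st.py <<'E'
import sys
from station import ctrl
from desk import *
o=ctrl.get_obs(); print("t",round(o["t"],2),o["tool_pos"].round(4),"desk",todesk(o["tool_pos"]),"F",o["contact_force"].round(1),"M",o["wrist_torque"].round(2),"open",round(o["opening"],4))
for a in sys.argv[1:]: p,r=eval(a); print(a,*[v.tolist() for v in move(o,p,r)])
E
python3 st.py "dpt(32,30,130),drot(1)"
```

```text
t 3.33 [ 0.3907 -0.1842  0.2018] desk [ -27.8 -162.1  191.4] F [ 1.3 -0.  -0.4] M [-0.01  0.18  0.  ] open 0.0513
dpt(32,30,130),drot(1) [6.12, 6.28, -19.12] [-0.08, 0.07, -0.04]
```

Emit:
{"api": "step_arm", "payload": {
  "moves": [
    [[6.1,6.3,-19.1],[0,0,0],0.5],
    [[6.1,6.3,-19.1],[0,0,0],0.5],
    [[6.1,6.3,-19.1],[0,0,0],0.5],
    [[6.1,6.3,-19.1],[0,0,0],0.5],
    [[6.1,6.3,-19.1],[0,0,0],0.5],
    [[6.1,6.3,-19.1],[0,0,0],0.5],
    [[8.1,6.3,-19.1],[0,0,0],0.5],
    [[10.1,6.3,-19.1],[0,0,0],0.5],
    [[12.6,6.3,-19.1],[0,0,0],0.5],
    [[12.6,6.3,-19.1],[0,0,0],0.5]
  ]
}}

```text
t: 4.17
tool_pos: [0.4945, 0.0136, 0.1171]
tool_rot: [1.371, 0.858, -0.776]
contact_force: [-0.5, 0.8, -0.4]
opening: 0.0428
```

```bash
python3 st.py "dpt(33,30,27),drot(1)"; python3 - <<'E'
from station import cams
from desk import *
out=[]
for c,o in(("top",284),("scene",308)):
    im=cams.get_image(c); cv2.imwrite(f"pics/{c}1.png",im["pixels"]); 
    u,v=proj(im,dpt(20,20,10)).astype(int); out.append(cv2.resize(im["pixels"][v-30:v+30,u-40:u+40],(400,300),interpolation=cv2.INTER_CUBIC)); print(proj(im,dpt(32,30,38)).round(1))
cv2.imwrite("pics/a1.png",np.hstack(out))
E
```

```text
t 4.17 [0.4945 0.0136 0.1171] desk [27.9 30.5 61.4] F [-0.5  0.8 -0.4] M [-0.02  0.27  0.03] open 0.0428
dpt(33,30,27),drot(1) [3.44, 0.54, 0.06] [-0.1, -0.06, 0.49]
[281.6 196.6]
[311.1 229. ]
```

View pics/a1.png

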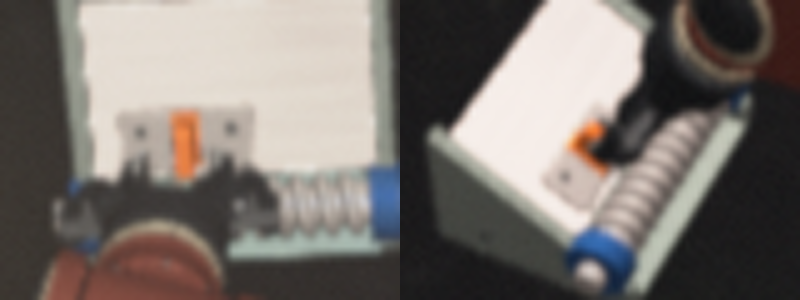

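The orange grip (crop 185,145) lies midway between the open fingers; descend and grip.

Emit:
{"api": "step_arm", "payload": {
  "moves": [
    [[1,0.6,0],[0,0,0.5],0.5],
    [[2,0.6,0],[0,0,0.5],0.5],
    [[2.9,0.6,0],[0,0,0.5],0.5],
    [[3.4,0.6,0],[0,0,0.5],0.5],
    [[3.4,0.6,0],[0,0,0.5],0.5],
    [[3.4,0.6,0],[0,0,0.5],0],
    [[3.4,0.6,0],[0,0,0.5],0],
    [[3.4,0.6,0],[0,0,0.5],0],
    [[3.4,0.6,0],[0,0,0.5],0],
    [[3.4,0.6,0],[0,0,0.5],0]
  ]
}}

```text
t: 5.1
tool_pos: [0.5182, 0.0139, 0.0963]
tool_rot: [1.376, 0.844, -0.765]
contact_force: [-6.9, -1.7, 7.3]
opening: 0.0114
```

```bash
python3 st.py "dpt(34,30,120),drot(1)"
```

```text
t 5.1 [0.5182 0.0139 0.0963] desk [38.1 29.6 31.5] F [-6.9 -1.7  7.3] M [0.03 0.58 0.04] open 0.0114
dpt(34,30,120),drot(1) [-8.85, -0.34, -0.04] [-0.08, 0.06, -0.45]
```

Emit:
{"api": "step_arm", "payload": {
  "moves": [
    [[-1,0,0],[0,0,0],0],
    [[-3,0,0],[0,0,0],0],
    [[-6,0,0],[0,0,0],0],
    [[-10,0,0],[0,0,0],0],
    [[-14,0,0],[0,0,0],0],
    [[-14,0,0],[0,0,0],0],
    [[-14,0,0],[0,0,0],0],
    [[-14,0,0],[0,0,0],0],
    [[-14,0,0],[0,0,0],0],
    [[-14,0,0],[0,0,0],0]
  ]
}}

```text
t: 5.93
tool_pos: [0.4467, 0.0109, 0.2141]
tool_rot: [1.375, 0.849, -0.768]
contact_force: [0.1, 0.3, -0.5]
opening: 0.0113
```

```bash
python3 st.py "[.484,.309,.18],flat(-14)"; python3 - <<'E'
from station import cams
from desk import *
out=[]
for c in("top","scene"):
    im=cams.get_image(c); cv2.imwrite(f"pics/{c}2.png",im["pixels"])
    u,v=proj(im,dpt(20,20,80)).astype(int); out.append(cv2.resize(im["pixels"][v-45:v+45,u-60:u+60],(400,300),interpolation=cv2.INTER_CUBIC))
cv2.imwrite("pics/a2.png",np.hstack(out))
E
```

```text
t 5.93 [0.4467 0.0109 0.2141] desk [ 34.9  30.  169.3] F [ 0.1  0.3 -0.5] M [-0.    0.28 -0.04] open 0.0113
[.484,.309,.18],flat(-14) [5.56, 3.21, -29.55] [17.25, -4.2, -29.99]
```

View pics/a2.png

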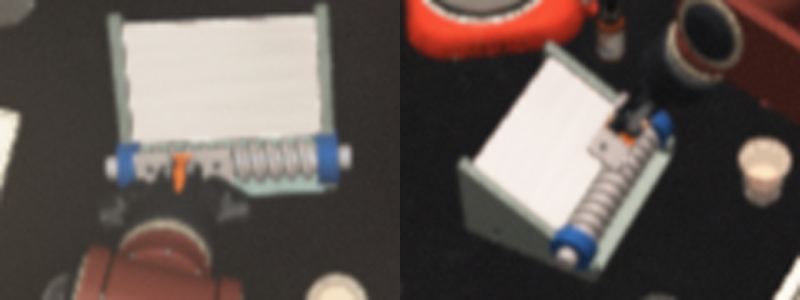

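The leaf is held (orange grip in the jaws, desk empty). Next, the tray.

Emit:
{"api": "step_arm", "payload": {
  "moves": [
    [[5.6,3.2,-29.5],[17.2,-4.2,-30],0],
    [[5.6,3.2,-29.5],[17.2,-4.2,-30],0],
    [[5.6,3.2,-29.5],[17.2,-4.2,-30],0],
    [[5.6,3.2,-29.5],[17.2,-4.2,-30],0],
    [[5.6,3.2,-29.5],[17.2,-4.2,-30],0],
    [[5.6,3.2,-29.5],[17.2,-4.2,-30],0],
    [[5.6,3.2,-29.5],[17.2,-4.2,-30],0],
    [[5.6,3.2,-29.5],[17.2,-4.2,-30],0],
    [[5.6,3.2,-29.5],[17.2,-4.2,-30],0],
    [[5.6,3.2,-29.5],[17.2,-4.2,-30],0]
  ]
}}

```text
t: 6.87
tool_pos: [0.4838, 0.3096, 0.1778]
tool_rot: [1.381, 1.086, -1.388]
contact_force: [-0.3, -0.4, -0.8]
opening: 0.0113
```

```bash
python3 st.py "[.484,.309,.05],flat(-14)"
```

```text
t 6.87 [0.4838 0.3096 0.1778] desk [ 61.4 326.6 112.1] F [-0.3 -0.4 -0.8] M [0.07 0.01 0.02] open 0.0113
[.484,.309,.05],flat(-14) [12.78, 0.06, 0.01] [0.2, 0.16, 0.13]
```

Emit:
{"api": "step_arm", "payload": {
  "moves": [
    [[3,0,0],[0,0,0],0],
    [[6,0,0],[0,0,0],0],
    [[9,0,0],[0,0,0],0],
    [[11,0,0],[0,0,0],0],
    [[12.5,0,0],[0,0,0],0],
    [[13.2,0,0],[0,0,0],0],
    [[13.6,0,0],[0,0,0],0],
    [[13.8,0,0],[0,0,0],0],
    [[13.9,0,0],[0,0,0],0],
    [[13.9,0,0],[0,0,0],0]
  ]
}}

```text
t: 7.7
tool_pos: [0.4843, 0.3094, 0.0399]
tool_rot: [1.383, 1.085, -1.386]
contact_force: [-0.1, 0.4, -0.6]
opening: 0.0111
```

Emit:
{"api": "step_arm", "payload": {
  "moves": [
    [[0.1,0,0],[0,0,0],0],
    [[0.2,0,0],[0,0,0],0],
    [[0.3,0,0],[0,0,0],0],
    [[0.4,0,0],[0,0,0],0],
    [[0.5,0,0],[0,0,0],0],
    [[0.6,0,0],[0,0,0],0],
    [[0.7,0,0],[0,0,0],0],
    [[0.8,0,0],[0,0,0],0],
    [[0.8,0,0],[0,0,0],0],
    [[0.8,0,0],[0,0,0],0]
  ]
}}

```text
t: 8.53
tool_pos: [0.4845, 0.3096, 0.0356]
tool_rot: [1.381, 1.085, -1.387]
contact_force: [-11.0, -5.9, 22.0]
opening: 0.0111
```

Emit:
{"api": "step_arm", "payload": {
  "moves": [
    [[-0.2,0,0],[0,0,0],0],
    [[-0.2,0,0],[0,0,0],0.4],
    [[-0.2,0,0],[0,0,0],0.4],
    [[-0.2,0,0],[0,0,0],0.4],
    [[-0.2,0,0],[0,0,0],0.4],
    [[-2,0,0],[0,0,0],0.4],
    [[-5,0,0],[0,0,0],0.5],
    [[-9,0,0],[0,0,0],0.5],
    [[-13,0,0],[0,0,0],0.5],
    [[-17,0,0],[0,0,0],0.5]
  ]
}}

```text
t: 9.37
tool_pos: [0.4844, 0.3097, 0.2064]
tool_rot: [1.38, 1.086, -1.389]
contact_force: [1.4, 0.0, -0.2]
opening: 0.0427
```

```bash
python3 st.py "[.40,.10,.22],flat(-17)" "[.496,-.305,.12],flat(-17)"
```

```text
t 9.37 [0.4844 0.3097 0.2064] desk [ 76.2 326.7 136.6] F [ 1.4  0.  -0.2] M [ 0.01 -0.06  0.05] open 0.0427
[.40,.10,.22],flat(-17) [-1.26, -3.2, 22.38] [3.21, 0.24, 0.18]
[.496,-.305,.12],flat(-17) [8.83, 15.81, 59.39] [3.21, 0.24, 0.18]
```

Emit:
{"api": "step_arm", "payload": {
  "moves": [
    [[0,15.8,59.4],[3.2,0,0],0.5],
    [[0,15.8,59.4],[3.2,0,0],0.5],
    [[0,15.8,59.4],[3.2,0,0],0.5],
    [[0,15.8,59.4],[3.2,0,0],0.5],
    [[0,15.8,59.4],[3.2,0,0],0.5],
    [[0,15.8,59.4],[3.2,0,0],0.5],
    [[0,15.8,59.4],[3.2,0,0],0.5],
    [[0,15.8,59.4],[3.2,0,0],0.5],
    [[0,15.8,59.4],[3.2,0,0],0.5],
    [[0,15.8,59.4],[3.2,0,0],0.5]
  ]
}}

```text
t: 10.2
tool_pos: [0.4921, -0.1085, 0.2071]
tool_rot: [1.42, 1.054, -1.429]
contact_force: [1.3, -0.3, 0.0]
opening: 0.0426
```

```bash
python3 - <<'E'
from station import cams
from desk import *
out=[]
for c,p,h in(("top",[.48,.3,.02],30),("scene",[.48,.3,.02],30),("scene",[.495,-.305,.02],30)):
    im=cams.get_image(c); cv2.imwrite(f"pics/{c}3.png",im["pixels"])
    u,v=proj(im,p).astype(int); out.append(cv2.resize(im["pixels"][v-30:v+30,u-26:u+26],(260,300),interpolation=cv2.INTER_CUBIC))
cv2.imwrite("pics/a3.png",np.hstack(out))
# refined coarse pose from the first top picture
E
python3 st.py "[.496,-.305,.12],flat(-17)"
```

```text
t 10.35 [ 0.4923 -0.1091  0.207 ] desk [ 65.8 -92.  143.3] F [0.6 0.5 0.7] M [0.04 0.01 0.05] open 0.0427
[.496,-.305,.12],flat(-17) [8.75, 6.22, 18.56] [-0.29, 0.24, 0.23]
```

View pics/a3.png

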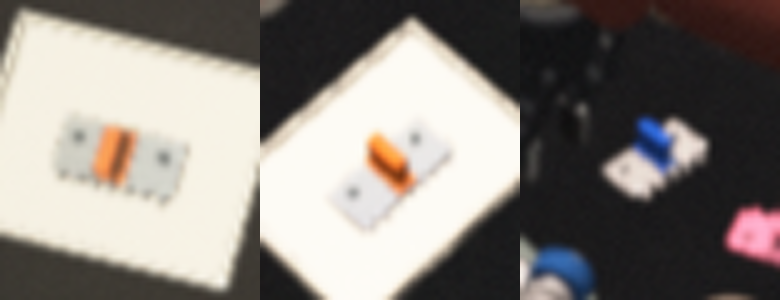

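Fine leaf lies flat in the tray. Now the blue one.

Emit:
{"api": "step_arm", "payload": {
  "moves": [
    [[2,6.3,18.6],[0,0,0],0.5],
    [[4,6.3,18.6],[0,0,0],0.5],
    [[6,6.3,18.6],[0,0,0],0.5],
    [[8.7,6.3,18.6],[0,0,0],0.5],
    [[8.7,6.3,18.6],[0,0,0],0.5],
    [[8.7,6.3,18.6],[0,0,0],0.5],
    [[10.7,6.3,18.6],[0,0,0],0.5],
    [[12.7,6.3,18.6],[0,0,0],0.5],
    [[13.7,6.3,18.6],[0,0,0],0.5],
    [[13.7,6.3,18.6],[0,0,0],0.5]
  ]
}}

```text
t: 11.18
tool_pos: [0.4951, -0.303, 0.0673]
tool_rot: [1.422, 1.059, -1.435]
contact_force: [0.4, 0.6, -0.1]
opening: 0.043
```

```bash
python3 st.py "[.498,-.305,.031],flat(-17)"; python3 - <<'E'
from station import cams
from desk import *
out=[]
for c in("top","scene"):
    im=cams.get_image(c); cv2.imwrite(f"pics/{c}4.png",im["pixels"])
    u,v=proj(im,[.498,-.305,.03]).astype(int); out.append(cv2.resize(im["pixels"][v-24:v+24,u-32:u+32],(400,300),interpolation=cv2.INTER_CUBIC))
cv2.imwrite("pics/a4.png",np.hstack(out))
E
```

```text
t 11.18 [ 0.4951 -0.303   0.0673] desk [  -9.7 -285.8   25.6] F [ 0.4  0.6 -0.1] M [ 0.03 -0.03  0.02] open 0.043
[.498,-.305,.031],flat(-17) [3.63, 0.37, 0.1] [-0.2, 0.09, 0.56]
```

View pics/a4.png

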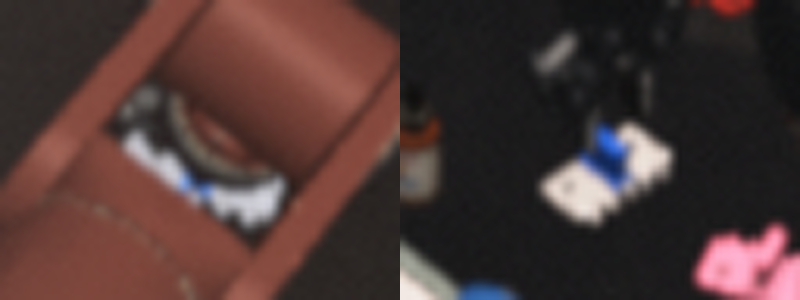

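Emit:
{"api": "step_arm", "payload": {
  "moves": [
    [[1,0.3,0.1],[0,0,0.5],0.5],
    [[2,0.3,0.1],[0,0,0.5],0.5],
    [[3,0.3,0.1],[0,0,0.5],0.5],
    [[3.6,0.3,0.1],[0,0,0.5],0.5],
    [[3.6,0.3,0.1],[0,0,0.5],0.5],
    [[3.6,0.3,0.1],[0,0,0.5],0],
    [[3.6,0.3,0.1],[0,0,0.5],0],
    [[3.6,0.3,0.1],[0,0,0.5],0],
    [[3.6,0.3,0.1],[0,0,0.5],0],
    [[3.6,0.3,0.1],[0,0,0.5],0]
  ]
}}

```text
t: 12.12
tool_pos: [0.4997, -0.3071, 0.0354]
tool_rot: [1.425, 1.044, -1.425]
contact_force: [0.1, 0.2, 0.6]
opening: 0.0107
```

```bash
python3 st.py
```

```text
t 12.12 [ 0.4997 -0.3071  0.0354] desk [ -21.9 -290.1   -4.2] F [0.1 0.2 0.6] M [ 0.02 -0.   -0.01] open 0.0107
```

Emit:
{"api": "step_arm", "payload": {
  "moves": [
    [[0,0,0],[0,0,0],0.4],
    [[0,0,0],[0,0,0],0.4],
    [[0.4,0,0],[0,0,0],0.4],
    [[0.8,0,0],[0,0,0],0.4],
    [[0.8,0,0],[0,0,0],0.4],
    [[0.8,0,0],[0,0,0],0],
    [[0.8,0,0],[0,0,0],0],
    [[0.8,0,0],[0,0,0],0],
    [[0.8,0,0],[0,0,0],0],
    [[0.8,0,0],[0,0,0],0]
  ]
}}

```text
t: 12.95
tool_pos: [0.4996, -0.307, 0.0273]
tool_rot: [1.425, 1.044, -1.425]
contact_force: [-0.5, 0.2, -0.9]
opening: 0.0115
```

```bash
python3 st.py "[.485,-.16,.25],flat(-6)" "dpt(55,0,130),drot(0)"
```

```text
t 12.95 [ 0.4996 -0.307   0.0273] desk [ -26.  -290.   -11.2] F [-0.5  0.2 -0.9] M [-0.    0.01  0.01] open 0.0115
[.485,-.16,.25],flat(-6) [-22.36, -5.62, -13.51] [-11.21, 0.28, -0.3]
dpt(55,0,130),drot(0) [-16.45, -9.86, -27.17] [-19.44, 5.53, 29.42]
```

Emit:
{"api": "step_arm", "payload": {
  "moves": [
    [[-3,0,0],[0,0,0],0],
    [[-7,0,0],[0,0,0],0],
    [[-11,0,0],[0,0,0],0],
    [[-15,0,0],[0,0,0],0],
    [[-18,-9.9,-27.2],[-19.4,5.5,29.4],0],
    [[-18,-9.9,-27.2],[-19.4,5.5,29.4],0],
    [[-16.5,-9.9,-27.2],[-19.4,5.5,29.4],0],
    [[-16.5,-9.9,-27.2],[-19.4,5.5,29.4],0],
    [[-16.5,-9.9,-27.2],[-19.4,5.5,29.4],0],
    [[-16.5,-9.9,-27.2],[-19.4,5.5,29.4],0]
  ]
}}

```text
t: 13.78
tool_pos: [0.4831, -0.0553, 0.1853]
tool_rot: [1.389, 0.848, -0.78]
contact_force: [-0.5, 0.2, -1.8]
opening: 0.0113
```

```bash
python3 st.py "dpt(55,0,75),drot(0)"
```

```text
t 13.78 [ 0.4831 -0.0553  0.1853] desk [ 49.3 -37.8 127.8] F [-0.5  0.2 -1.8] M [-0.05  0.39  0.01] open 0.0113
dpt(55,0,75),drot(0) [5.28, 0.57, -3.78] [-0.09, -0.04, 0.12]
```

Emit:
{"api": "step_arm", "payload": {
  "moves": [
    [[3,0.6,-3.8],[0,0,0.1],0],
    [[5.3,0.6,-3.8],[0,0,0.1],0],
    [[5.3,0.6,-3.8],[0,0,0.1],0],
    [[6.3,0.6,-3.8],[0,0,0.1],0],
    [[7.3,0.6,-3.8],[0,0,0.1],0],
    [[8.3,0.6,-3.8],[0,0,0.1],0],
    [[8.8,0.6,-3.8],[0,0,0.1],0],
    [[8.8,0.6,-3.8],[0,0,0.1],0],
    [[8.8,0.6,-3.8],[0,0,0.1],0],
    [[8.8,0.6,-3.8],[0,0,0.1],0]
  ]
}}

```text
t: 14.62
tool_pos: [0.5305, -0.0153, 0.1129]
tool_rot: [1.389, 0.846, -0.779]
contact_force: [-0.7, -0.1, -0.8]
opening: 0.0113
```

```bash
cat > see.py <<'E'
import sys
from station import cams
from desk import *
out=[]
for c in("top","scene"):
    im=cams.get_image(c); cv2.imwrite(f"pics/{c}{sys.argv[1]}.png",im["pixels"])
    u,v=proj(im,dpt(20,0,10)).astype(int); out.append(cv2.resize(im["pixels"][v-30:v+30,u-40:u+40],(400,300),interpolation=cv2.INTER_CUBIC))
cv2.imwrite(f"pics/a{sys.argv[1]}.png",np.hstack(out))
E
python3 see.py 5; python3 st.py "dpt(55,0,27),drot(0)"
```

```text
t 14.72 [ 0.5306 -0.0152  0.113 ] desk [55.9 -0.  40.5] F [-0.1 -0.3 -1.7] M [-0.03  0.26  0.  ] open 0.0116
dpt(55,0,27),drot(0) [1.35, -0.09, -0.0] [-0.09, -0.01, -0.06]
```

View pics/a5.png

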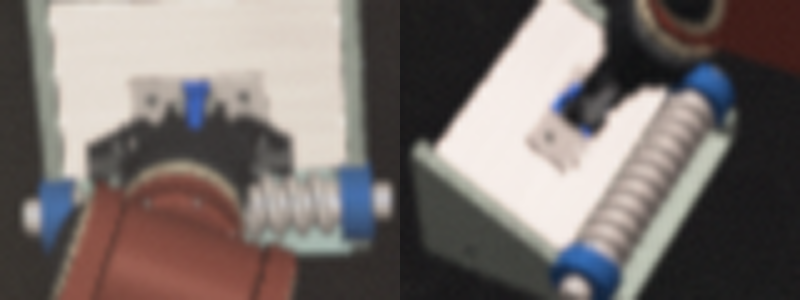

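```bash
cat > ph.py <<'E'
from station import cams
from desk import *
import scipy.ndimage as nd
for c in("top","scene"):
    im=cams.get_image(c); g=cv2.cvtColor(cv2.imread(f"pics/{c}0.png"),cv2.COLOR_BGR2GRAY).astype(float)
    y=np.arange(-72,72.01,.5)
    for r in(22,19):
      for ph in(0,30,60,90,120):
        a=np.radians(ph); P=np.array([dpt(-22+r*np.cos(a),v,3+r*np.sin(a)) for v in y]); uv=proj(im,P)
        s=nd.map_coordinates(g,[uv[:,1],uv[:,0]],order=3); s-=np.polyval(np.polyfit(y,s,3),y)
        F=[(abs(np.mean(s*np.exp(2j*np.pi*y/p))),p) for p in np.arange(14,18.01,.25)]
        k=np.mean(s*np.exp(2j*np.pi*y/16)); print(c,r,ph,"amp",abs(k).round(2),"bright at y=",(np.angle(k)/2/np.pi*16).round(2),"best",max(F))
    h=blobs(im,(100,120,60),(125,255,255),3)
    b=min(h,key=lambda t:np.hypot(*(np.array(t[1])-proj(im,dpt(56,0,40))))); print(c,b,"pred grip centre/top",proj(im,dpt(56,0,31)),proj(im,dpt(56,0,51)),"px per mm y",proj(im,dpt(56,1,40))-proj(im,dpt(56,0,40)))
E
python3 ph.py
```

```text
top 22 0 amp 2.18 bright at y= 3.39 best (np.float64(2.181118396617118), np.float64(16.0))
top 22 30 amp 4.58 bright at y= 5.83 best (np.float64(4.578483856229096), np.float64(16.25))
top 22 60 amp 2.57 bright at y= 1.54 best (np.float64(2.568497283142288), np.float64(16.0))
top 22 90 amp 4.98 bright at y= 1.77 best (np.float64(4.978156552412034), np.float64(16.0))
top 22 120 amp 5.27 bright at y= -7.87 best (np.float64(5.583061299602495), np.float64(15.75))
top 19 0 amp 2.92 bright at y= 5.6 best (np.float64(2.9201851995353274), np.float64(16.0))
top 19 30 amp 4.05 bright at y= 5.58 best (np.float64(4.1346716557084155), np.float64(16.25))
top 19 60 amp 2.57 bright at y= 1.67 best (np.float64(2.56949103421261), np.float64(16.0))
top 19 90 amp 4.44 bright at y= 1.96 best (np.float64(4.4397962994805775), np.float64(16.0))
top 19 120 amp 1.97 bright at y= 5.66 best (np.float64(2.4933435489396896), np.float64(15.25))
top (23, [289.57, 186.57]) pred grip centre/top [290.52179272 188.52313002] [290.1849474  190.70276814] px per mm y [-0.31084234  0.01237476]
scene 22 0 amp 1.42 bright at y
[... 365 characters left out ...]
p 3.21 bright at y= -3.62 best (np.float64(3.206890549839487), np.float64(16.0))
scene 19 0 amp 1.54 bright at y= -5.04 best (np.float64(1.723697422029376), np.float64(16.75))
scene 19 30 amp 2.85 bright at y= -3.88 best (np.float64(3.120141630706303), np.float64(16.5))
scene 19 60 amp 6.43 bright at y= -4.54 best (np.float64(6.503874343019708), np.float64(16.25))
scene 19 90 amp 7.41 bright at y= -5.13 best (np.float64(7.411150438536254), np.float64(16.0))
scene 19 120 amp 4.26 bright at y= -5.86 best (np.float64(4.264890421081837), np.float64(16.0))
scene (6, [307.17, 217.17]) pred grip centre/top [309.2125355  220.31049548] [311.36707865 218.28134406] px per mm y [-0.12454     0.17984229]
```

```bash
cat > cal.py <<'E'
from station import cams
from desk import *
K=16
def mask(im,P):
    m=np.zeros((400*4,640*4),np.uint8); uv=proj(im,P)
    cv2.fillConvexPoly(m,cv2.convexHull((uv*4*K+1.5*K).round().astype(np.int32)),1,shift=4); return m>0
def cen(m):
    v,u=np.nonzero(m); return np.array([u.mean()-1.5,v.mean()-1.5])/4
def box(x,y,z): return np.array([[a,b,c] for a in x for b in y for c in z])/1000
T=cams.get_image("top"); S=cams.get_image("scene")
th=np.radians(np.arange(0,360,5))
cyl=lambda r,a,b:np.array([dpt(-22+r*np.cos(t),y,3+r*np.sin(t)) for t in th for y in(a,b)])
ob={"l":(261.93,208.09),"r":(322.09,205.7)}
for L in(108,111,114):
    sp=mask(T,cyl(22,-88,88)); l=cen(mask(T,cyl(27,88,L))&~sp); r=cen(mask(T,cyl(27,-L,-88)))
    print("bearings",L,"pred l",l.round(2),"obs",ob["l"],"pred r",r.round(2),"obs",ob["r"],"mid obs-pred",((np.array(ob["l"])+ob["r"]-l-r)/2).round(2))
# fine grip in tray: TCP at release (.4845,.3096), underside 5 mm
F=R.from_euler("z",-14,degrees=True)
for n,im in(("T",T),("S",S)):
    P=box((-17,17),(-6,6),(6,38)); P=F.apply(P)+[.4845,.3096,.005]
    b=[x for x in blobs(im,(3,120,100),(22,255,255)) if np.hypot(*(np.array(x[1])-proj(im,P.mean(0))))<12]
    print("fine in tray",n,"pred",cen(mask(im,P)).round(2),"obs",b)
# coarse before grasp, TCP (.4996,-.307)
for n,im,o in(("T",T,(377.9,203.07)),("S",S,(351.94,188.53))):
    P=R.from_euler("z",-17,degrees=True).apply(box((-17,17),(-6,6),(6,38)))+[.4996,-.307,0]
    print("coarse start",n,"pred",cen(mask(im,P)).round(2),"obs",o)
P=np.array([dpt(*(p*1000)) for p in box((46,73),(-6,6),(19,51))]); print("held T pred",cen(mask(T,P)))
E
python3 cal.py
```

```text
bearings 108 pred l [262.52 208.6 ] obs (261.93, 208.09) pred r [321.61 206.24] obs (322.09, 205.7) mid obs-pred [-0.06 -0.52]
bearings 111 pred l [262.05 208.62] obs (261.93, 208.09) pred r [322.07 206.23] obs (322.09, 205.7) mid obs-pred [-0.05 -0.53]
bearings 114 pred l [261.61 208.64] obs (261.93, 208.09) pred r [322.51 206.21] obs (322.09, 205.7) mid obs-pred [-0.05 -0.53]
fine in tray T pred [196.44 206.39] obs [(60, [195.3, 208.57])]
fine in tray S pred [274.5  302.08] obs [(55, [276.44, 303.42])]
coarse start T pred [378.13 203.67] obs (377.9, 203.07)
coarse start S pred [352.12 190.46] obs (351.94, 188.53)
held T pred [290.36567389 188.00195548]
```

Emit:
{"api": "step_arm", "payload": {
  "moves": [
    [[0.4,0,0.18],[0,0,0],0],
    [[0.8,0,0.18],[0,0,0],0],
    [[1.0,0,0.18],[0,0,0],0],
    [[1.1,0,0.18],[0,0,0],0],
    [[1.2,0,0.18],[0,0,0],0],
    [[1.3,0,0.18],[0,0,0],0],
    [[1.4,0,0.18],[0,0,0],0],
    [[1.4,0,0.18],[0,0,0],0],
    [[1.4,0,0.18],[0,0,0],0],
    [[1.4,0,0.18],[0,0,0],0]
  ]
}}

```text
t: 15.75
tool_pos: [0.5362, -0.0164, 0.1017]
tool_rot: [1.387, 0.851, -0.781]
contact_force: [-35.1, -2.0, 27.6]
opening: 0.0111
```

```bash
python3 st.py
```

```text
t 15.75 [ 0.5362 -0.0164  0.1017] desk [55.1 -1.5 28. ] F [-35.1  -2.   27.6] M [-0.03  2.63 -0.05] open 0.0111
```

Emit:
{"api": "step_arm", "payload": {
  "moves": [
    [[-0.1,0,0],[0,0,0],0],
    [[-0.1,0,0],[0,0,0],0],
    [[-0.1,0,0],[0,0,0],0.4],
    [[-0.1,0,0],[0,0,0],0.4],
    [[-0.1,0,0],[0,0,0],0.4],
    [[-2,0,0],[0,0,0],0.4],
    [[-4,0,0],[0,0,0],0.4],
    [[-8,0,0],[0,0,0],0.4],
    [[-12,0,0],[0,0,0],0.4],
    [[-16,0,0],[0,0,0],0.4]
  ]
}}

```text
t: 16.58
tool_pos: [0.4558, -0.0202, 0.2413]
tool_rot: [1.386, 0.853, -0.781]
contact_force: [0.8, 0.1, 0.3]
opening: 0.0342
```

Emit:
{"api": "step_arm", "payload": {
  "moves": [
    [[-4,0,4],[0,0,0],0.4],
    [[-6,0,8],[0,0,0],0.4],
    [[-6,0,12],[0,0,0],0.4],
    [[-6,0,16],[0,0,0],0.4],
    [[-6,0,20],[0,0,0],0.4],
    [[-6,0,20],[0,0,0],0.4],
    [[-6,0,20],[0,0,0],0.4],
    [[-6,0,20],[0,0,0],0.4],
    [[-6,0,20],[0,0,0],0.4],
    [[-6,0,20],[0,0,0],0.4]
  ]
}}

```text
t: 17.42
tool_pos: [0.4364, -0.2199, 0.2929]
tool_rot: [1.385, 0.854, -0.779]
contact_force: [-0.7, 0.4, -0.9]
opening: 0.0341
```

```bash
sed -i 's/v-30:v+30,u-40:u+40/v-33:v+27,u-40:u+40/' see.py; python3 see.py 6; python3 st.py
```

```text
t 17.52 [ 0.4364 -0.22    0.2931] desk [  55.9 -200.1  248.5] F [0.5 0.4 0. ] M [-0.03  0.29 -0.01] open 0.0344
```

View pics/a6.png

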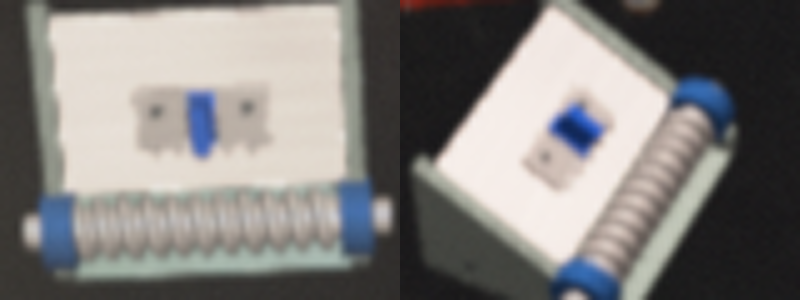

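```bash
cat > leaf.py <<'E'
import sys
from cal import *
def rep(k):
    out=[]
    for c,im in(("top",T),("scene",S)):
        img=cv2.imread(f"pics/{c}{k}.png"); im=dict(im,pixels=img)
        b=[x for x in blobs(im,(100,120,60),(125,255,255)) if np.hypot(*(np.array(x[1])-proj(im,dpt(45,0,25))))<15]
        print(c,"blue grip",b)
        if c=="top" and b:
            f=lambda v:cen(mask(im,np.array([dpt(*(p*1000)) for p in box((v[0]-17,v[0]+17),(v[1]-6,v[1]+6),(6,38))])))
            v=np.array([45.,0])
            for _ in range(4):
                J=np.array([f(v+[1.5,0])-f(v),f(v+[0,1.5])-f(v)]).T/1.5; v=v+np.linalg.solve(J,b[0][1]-f(v))
            print(" grip-fit desk x,y mm",v.round(2))
        # rectified view of plane z=6: 4 px/mm, x from -10..100, y -80..80
        c4=np.float32([dpt(x,y,6) for x,y in((90,80),(90,-80),(-10,-80),(-10,80))]); q=proj(im,c4).astype(np.float32)
        H=cv2.getPerspectiveTransform(q,np.float32([[0,0],[640,0],[640,400],[0,400]]))
        w=cv2.warpPerspective(img,H,(640,400),flags=cv2.INTER_CUBIC); out.append(w)
        hsv=cv2.cvtColor(w,cv2.COLOR_BGR2HSV); g=w.min(2); m=((g<np.percentile(g[:200],60)*.87)).astype(np.uint8); m[330:]=0; m[:,:40]=0;m[:,600:]=0
        n,l,s,cc=cv2.connectedComponentsWithStats(m); i=1+np.argmax(s[1:,4]); m=(l==i)
        yy,xx=np.nonzero(m); r=cv2.minAreaRect(np.stack([xx,yy],1).astype(np.float32)); ev=np.linalg.eigh(np.cov(xx,yy))[1][:,1]
        print(c,"plate rect centre x,y",(90-r[0][1]/4).__round__(1),round(80-r[0][0]/4,1),"size",np.round(np.array(r[1])/4,1),"ang",round(r[2],1),"pca",np.degrees(np.arctan(ev[1]/ev[0])).round(2))
        for lo,hi in((0,1),):
            rows=np.nonzero(m.sum(1)>60)[0]; L=[np.nonzero(m[y])[0][[0,-1]] for y in rows[8:-30]]; L=np.median(L,0); print("  median left/right edges y mm",80-L/4,"mid",80-L.mean()/4)
    cv2.imwrite(f"pics/w{k}.png",np.vstack(out)[:, :])
rep(sys.argv[1])
E
python3 leaf.py 6 | grep -v -e "^bear" -e "^fine" -e "^coarse"
```

```text
held T pred [290.36567389 188.00195548]
top blue grip [(39, [290.74, 186.9])]
 grip-fit desk x,y mm [58.41 -0.43]
top plate rect centre x,y 50.6 0.0 size [90.1 50. ] ang 4.3 pca 1.68
  median left/right edges y mm [ 42. -42.] mid 0.0
scene blue grip [(46, [308.93, 220.3])]
scene plate rect centre x,y 53.6 -2.3 size [91.1 44.7] ang 3.6 pca 2.51
  median left/right edges y mm [ 41.5 -46. ] mid -2.25
```

```bash
cat > edge.py <<'E'
import sys
from cal import *
def line(k,c="top",x0=50,zp=6,hw=20):
    im={"top":T,"scene":S}[c]; g=cv2.cvtColor(cv2.imread(f"pics/{c}{k}.png"),cv2.COLOR_BGR2GRAY).astype(float)
    import scipy.ndimage as nd
    def prof(pts): 
        uv=proj(im,np.array([dpt(*p,zp) for p in pts])); return nd.map_coordinates(g,[uv[:,1],uv[:,0]],order=3)
    def edge(mk,ts,us,sign):
        r=[]
        for u in us:
            s=nd.gaussian_filter1d(prof([mk(t,u) for t in ts]),3); d=sign*np.gradient(s); i=d.argmax(); r.append(ts[i])
        r=np.array(r); us=np.array(us); ok=abs(r-np.median(r))<4; p=np.polyfit(us[ok],r[ok],1); return p[1].round(2),np.degrees(np.arctan(p[0])).round(2),ok.sum(),len(us)
    us=[u for u in range(-36,37,2) if abs(u)>12]
    print(c,"upper edge x at y=0, slope",edge(lambda t,u:(t,u),np.arange(x0+hw-10,x0+hw+11,.5),us,+1))
    vs=np.arange(x0-13,x0+14,2)
    a=edge(lambda t,u:(u,t),np.arange(36,54,.5),vs-0,+1); b=edge(lambda t,u:(u,-t),np.arange(36,54,.5),vs,+1); print(c,"left/right edges",a,b)
    # top rim of the desk plate: cross-check of the yaw used
    print(c,"desk back rim x, slope",edge(lambda t,u:(t,u),np.arange(112,140,.5),range(-80,81,4),-1))
line(sys.argv[1],"top",float(sys.argv[2])); line(sys.argv[1],"scene",float(sys.argv[2]))
E
python3 edge.py 6 53| grep -e top -e scene
```

```text
top upper edge x at y=0, slope (np.float64(77.21), np.float64(2.08), np.int64(16), 24)
top left/right edges (np.float64(44.37), np.float64(-1.32), np.int64(14), 14) (np.float64(41.08), np.float64(2.11), np.int64(14), 14)
top desk back rim x, slope (np.float64(130.12), np.float64(-0.45), np.int64(41), 41)
scene upper edge x at y=0, slope (np.float64(67.74), np.float64(-1.69), np.int64(15), 24)
scene left/right edges (np.float64(38.71), np.float64(3.05), np.int64(14), 14) (np.float64(45.67), np.float64(2.39), np.int64(9), 14)
scene desk back rim x, slope (np.float64(128.32), np.float64(-0.45), np.int64(41), 41)
```

```bash
python3 st.py "dpt(56,-1.5,90),drot(-0.5)" "dpt(56,-1.5,30),drot(-0.5)"
```

```text
t 17.72 [ 0.4363 -0.2208  0.2932] desk [  55.8 -200.9  248.6] F [ 0.8  0.  -0.3] M [0.03 0.21 0.04] open 0.0342
dpt(56,-1.5,90),drot(-0.5) [15.91, 0.15, -19.9] [0.6, -0.14, 0.33]
dpt(56,-1.5,30),drot(-0.5) [21.91, 0.18, -19.88] [0.6, -0.14, 0.33]
```

Emit:
{"api": "step_arm", "payload": {
  "moves": [
    [[0,0.2,-4],[0.6,-0.1,0.3],0.4],
    [[2,0.2,-8],[0.6,-0.1,0.3],0.4],
    [[5,0.2,-12],[0.6,-0.1,0.3],0.4],
    [[8,0.2,-16],[0.6,-0.1,0.3],0.4],
    [[10,0.2,-19.9],[0.6,-0.1,0.3],0.4],
    [[13,0.2,-19.9],[0.6,-0.1,0.3],0.4],
    [[16,0.2,-19.9],[0.6,-0.1,0.3],0.4],
    [[17,0.2,-19.9],[0.6,-0.1,0.3],0.4],
    [[17,0.2,-19.9],[0.6,-0.1,0.3],0.4],
    [[17,0.2,-19.9],[0.6,-0.1,0.3],0.4]
  ]
}}

```text
t: 18.55
tool_pos: [0.5116, -0.0171, 0.1462]
tool_rot: [1.395, 0.847, -0.783]
contact_force: [-0.6, -1.0, 0.2]
opening: 0.0342
```

```bash
python3 st.py "dpt(56,-1.5,30),drot(-0.5)"
```

```text
t 18.55 [ 0.5116 -0.0171  0.1462] desk [56.  -1.1 78.8] F [-0.6 -1.   0.2] M [-0.01  0.17 -0.05] open 0.0342
dpt(56,-1.5,30),drot(-0.5) [4.88, 0.01, 0.05] [0.01, -0.09, 0.11]
```

Emit:
{"api": "step_arm", "payload": {
  "moves": [
    [[1.5,0,0],[0,0,0],0.4],
    [[3,0,0],[0,0,0],0.4],
    [[4,0,0],[0,0,0],0.4],
    [[4.7,0,0],[0,0,0],0.4],
    [[4.8,0,0],[0,0,0],0.4],
    [[4.8,0,0],[0,0,0],0],
    [[4.8,0,0],[0,0,0],0],
    [[4.8,0,0],[0,0,0],0],
    [[4.8,0,0],[0,0,0],0],
    [[4.8,0,0],[0,0,0],0]
  ],
  "grip_force": 30
}}

```text
t: 19.38
tool_pos: [0.5361, -0.0163, 0.1061]
tool_rot: [1.395, 0.845, -0.782]
contact_force: [-5.1, -2.2, 5.2]
opening: 0.0113
```

```bash
python3 st.py "dpt(35,-1.5,30),drot(1.6)"
```

```text
t 19.38 [ 0.5361 -0.0163  0.1061] desk [57.1 -1.4 31.8] F [-5.1 -2.2  5.2] M [-0.11  0.54 -0.07] open 0.0113
dpt(35,-1.5,30),drot(1.6) [0.18, -2.21, 0.03] [-2.06, -0.03, 0.01]
```

Emit:
{"api": "step_arm", "payload": {
  "moves": [
    [[-0.1,0,0],[0,0,0],0],
    [[-0.1,-0.4,0],[-1,0,0],0],
    [[-0.1,-0.8,0],[-2,0,0],0],
    [[-0.1,-1.2,0],[-2,0,0],0],
    [[-0.1,-1.6,0],[-2,0,0],0],
    [[-0.1,-2,0],[-2,0,0],0],
    [[-0.1,-2,0],[-2,0,0],0],
    [[0,-2,0],[-2,0,0],0],
    [[0,-2,0],[-2,0,0],0],
    [[0,-2,0],[-2,0,0],0]
  ]
}}

```text
t: 20.22
tool_pos: [0.5188, -0.017, 0.0962]
tool_rot: [1.364, 0.855, -0.764]
contact_force: [-2.4, -1.2, 0.9]
opening: 0.0116
```

```bash
python3 st.py
```

```text
t 20.22 [ 0.5188 -0.017   0.0962] desk [37.2 -1.3 31.9] F [-2.4 -1.2  0.9] M [0.01 0.55 0.08] open 0.0116
```

Emit:
{"api": "step_arm", "payload": {
  "moves": [
    [[0,0,0],[0,0,0],0.4],
    [[0,0,0],[0,0,0],0.4],
    [[0,0,0],[0,0,0],0.4],
    [[-1,0,0],[0,0,0],0.4],
    [[-3,0,0],[0,0,0],0.4],
    [[-7,0,0],[0,0,0],0.4],
    [[-11,0,3],[0,0,0],0.4],
    [[-14,0,7],[0,0,0],0.4],
    [[-14,0,11],[0,0,0],0.4],
    [[-14,0,15],[0,0,0],0.4]
  ]
}}

```text
t: 21.05
tool_pos: [0.46, -0.162, 0.224]
tool_rot: [1.361, 0.846, -0.759]
contact_force: [0.8, 0.5, -0.0]
opening: 0.0342
```

```bash
python3 see.py 7; python3 st.py; python3 leaf.py 7 | tail -n 8;python3 edge.py 7 36| grep -e "^top" 
```

```text
t 21.15 [ 0.4593 -0.1659  0.2212] desk [  42.  -147.1  173.5] F [-0.1  0.6  0.8] M [0.01 0.23 0.01] open 0.034
held T pred [290.36567389 188.00195548]
top blue grip [(36, [291.25, 193.03])]
 grip-fit desk x,y mm [36.96 -0.7 ]
top plate rect centre x,y 32.6 0.1 size [49.9 91.1] ang 88.5 pca -1.49
  median left/right edges y mm [ 43.5  -42.75] mid 0.375
scene blue grip [(48, [312.9, 223.69])]
scene plate rect centre x,y 33.1 -2.1 size [46.2 90.8] ang 90.0 pca -1.19
  median left/right edges y mm [ 42.  -46.5] mid -2.25
top upper edge x at y=0, slope (np.float64(57.79), np.float64(-0.69), np.int64(24), 24)
top left/right edges (np.float64(50.51), np.float64(-9.08), np.int64(14), 14) (np.float64(50.53), np.float64(-10.28), np.int64(14), 14)
top desk back rim x, slope (np.float64(130.1), np.float64(-0.44), np.int64(41), 41)
```

View pics/a7.png

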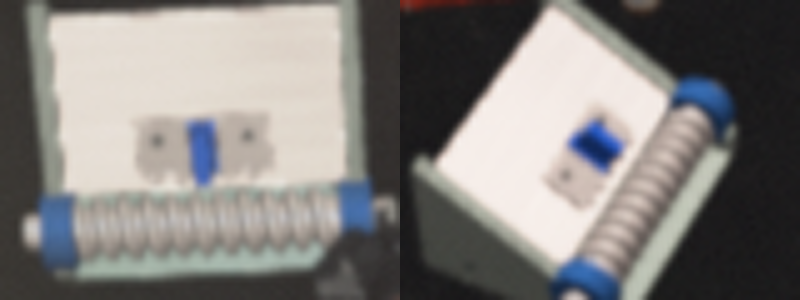

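```bash
python3 st.py "dpt(37,-1.3,85),drot(1.3)"
```

```text
t 21.35 [ 0.4591 -0.1589  0.2182] desk [  40.6 -140.2  170.7] F [-0.2 -0.2  0.6] M [-0.03  0.25  0.02] open 0.034
dpt(37,-1.3,85),drot(1.3) [8.6, 0.03, -13.87] [0.27, -0.12, 0.06]
```

Emit:
{"api": "step_arm", "payload": {
  "moves": [
    [[0,0,-4],[0.3,-0.1,0],0.4],
    [[2,0,-8],[0.3,-0.1,0],0.4],
    [[4,0,-12],[0.3,-0.1,0],0.4],
    [[6,0,-13.9],[0.3,-0.1,0],0.4],
    [[8.6,0,-13.9],[0.3,-0.1,0],0.4],
    [[9,0,-13.9],[0.3,-0.1,0],0.4],
    [[9,0,-13.9],[0.3,-0.1,0],0.4],
    [[9,0,-13.9],[0.3,-0.1,0],0.4],
    [[9,0,-13.9],[0.3,-0.1,0],0.4],
    [[9,0,-13.9],[0.3,-0.1,0],0.4]
  ]
}}

```text
t: 22.18
tool_pos: [0.4945, -0.0186, 0.1405]
tool_rot: [1.368, 0.85, -0.766]
contact_force: [-0.5, 0.7, 1.0]
opening: 0.0345
```

```bash
python3 st.py "dpt(37,-1.3,30),drot(1.3)"
```

```text
t 22.18 [ 0.4945 -0.0186  0.1405] desk [38.3 -1.7 82.4] F [-0.5  0.7  1. ] M [0.06 0.24 0.  ] open 0.0345
dpt(37,-1.3,30),drot(1.3) [5.24, -0.14, -0.05] [-0.05, 0.06, -0.12]
```

Emit:
{"api": "step_arm", "payload": {
  "moves": [
    [[1.5,-0.1,0],[0,0,0],0.4],
    [[3,-0.1,0],[0,0,0],0.4],
    [[4.2,-0.1,0],[0,0,0],0.4],
    [[5,-0.1,0],[0,0,0],0.4],
    [[5.2,-0.1,0],[0,0,0],0.4],
    [[5.2,-0.1,0],[0,0,0],0],
    [[5.2,-0.1,0],[0,0,0],0],
    [[5.2,-0.1,0],[0,0,0],0],
    [[5.2,-0.1,0],[0,0,0],0],
    [[5.2,-0.1,0],[0,0,0],0]
  ]
}}

```text
t: 23.02
tool_pos: [0.5202, -0.0179, 0.0962]
tool_rot: [1.368, 0.848, -0.765]
contact_force: [-4.3, -3.6, 4.5]
opening: 0.0116
```

Emit:
{"api": "step_arm", "payload": {
  "moves": [
    [[0,-0.2,0],[0,0,0],0],
    [[0,-0.4,0],[0,0,0],0],
    [[0,-0.6,0],[0,0,0],0],
    [[0,-0.7,0],[0,0,0],0],
    [[0,-0.8,0],[0,0,0],0],
    [[0,-0.9,0],[0,0,0],0],
    [[0,-1,0],[0,0,0],0],
    [[0,-1.1,0],[0,0,0],0],
    [[0,-1.1,0],[0,0,0],0],
    [[0,-1.1,0],[0,0,0],0]
  ]
}}

```text
t: 23.85
tool_pos: [0.5108, -0.0187, 0.0908]
tool_rot: [1.368, 0.848, -0.765]
contact_force: [0.3, -0.6, 3.1]
opening: 0.0113
```

```bash
python3 st.py
```

```text
t 23.85 [ 0.5108 -0.0187  0.0908] desk [27.5 -2.6 31.3] F [ 0.3 -0.6  3.1] M [ 0.08  0.14 -0.01] open 0.0113
```

Emit:
{"api": "step_arm", "payload": {
  "moves": [
    [[0,-0.1,0],[0,0,0],0],
    [[0,-0.15,0],[0,0,0],0],
    [[0,-0.2,0],[0,0,0],0],
    [[0,-0.25,0],[0,0,0],0],
    [[0,-0.3,0],[0,0,0],0],
    [[0,-0.35,0],[0,0,0],0],
    [[0,-0.4,0],[0,0,0],0],
    [[0,-0.4,0],[0,0,0],0],
    [[0,-0.4,0],[0,0,0],0],
    [[0,-0.4,0],[0,0,0],0]
  ]
}}

```text
t: 24.68
tool_pos: [0.5084, -0.0187, 0.0899]
tool_rot: [1.37, 0.846, -0.763]
contact_force: [5.3, 3.8, 0.9]
opening: 0.0114
```

```bash
python3 st.py
```

```text
t 24.68 [ 0.5084 -0.0187  0.0899] desk [25.  -2.5 31.7] F [5.3 3.8 0.9] M [ 0.67 -0.86  0.04] open 0.0114
```

Emit:
{"api": "step_arm", "payload": {
  "moves": [
    [[0,0,-0.1],[0,0,0],0],
    [[0,-0.1,-0.1],[0,0,0],0],
    [[0,-0.2,-0.1],[0,0,0],0],
    [[0,-0.3,-0.1],[0,0,0],0],
    [[0,-0.35,-0.1],[0,0,0],0],
    [[0,-0.4,-0.1],[0,0,0],0],
    [[0,-0.45,-0.1],[0,0,0],0],
    [[0,-0.5,-0.1],[0,0,0],0],
    [[0,-0.5,-0.1],[0,0,0],0],
    [[0,-0.5,-0.1],[0,0,0],0]
  ]
}}

```text
t: 25.52
tool_pos: [0.506, -0.0179, 0.0894]
tool_rot: [1.374, 0.84, -0.76]
contact_force: [9.1, 4.9, -0.3]
opening: 0.0115
```

```bash
python3 st.py
```

```text
t 25.52 [ 0.506  -0.0179  0.0894] desk [22.6 -1.6 32.4] F [ 9.1  4.9 -0.3] M [ 0.79 -1.33  0.1 ] open 0.0115
```

Emit:
{"api": "step_arm", "payload": {
  "moves": [
    [[0.05,0,-0.1],[0,0,0],0],
    [[0.05,-0.1,-0.1],[0,0,0],0],
    [[0.05,-0.2,-0.1],[0,0,0],0],
    [[0.05,-0.3,-0.1],[0,0,0],0],
    [[0.05,-0.4,-0.1],[0,0,0],0],
    [[0.05,-0.5,-0.1],[0,0,0],0],
    [[0.05,-0.6,-0.1],[0,0,0],0],
    [[0.05,-0.6,-0.1],[0,0,0],0],
    [[0.05,-0.6,-0.1],[0,0,0],0],
    [[0.05,-0.6,-0.1],[0,0,0],0]
  ]
}}

```text
t: 26.35
tool_pos: [0.504, -0.0175, 0.0894]
tool_rot: [1.378, 0.832, -0.754]
contact_force: [10.7, 4.2, 3.9]
opening: 0.0114
```

```bash
python3 st.py "dpt(20,-1,31),drot(0.8)"
```

```text
t 26.35 [ 0.504  -0.0175  0.0894] desk [21.  -1.1 33.3] F [10.7  4.2  3.9] M [ 0.79 -1.67  0.14] open 0.0114
dpt(20,-1,31),drot(0.8) [0.23, -0.1, -0.01] [0.2, 0.18, -1.27]
```

Emit:
{"api": "step_arm", "payload": {
  "moves": [
    [[0,0.2,0],[0,0,0],0],
    [[0,0.2,0],[0,0,0],0.4],
    [[0,0.2,0],[0,0,0],0.4],
    [[0,0.2,0],[0,0,0],0.4],
    [[-1,0.2,0],[0,0,0],0.4],
    [[-3,0.2,0],[0,0,0],0.4],
    [[-7,0.2,0],[0,0,0],0.4],
    [[-11,0,3],[0,0,0],0.4],
    [[-14,0,7],[0,0,0],0.4],
    [[-14,0,18],[0,0,0],0.2]
  ]
}}

```text
t: 27.18
tool_pos: [0.4415, -0.1195, 0.2109]
tool_rot: [1.373, 0.824, -0.746]
contact_force: [1.4, -0.1, 1.1]
opening: 0.0234
```

Emit:
{"api": "step_arm", "payload": {
  "moves": [
    [[0,0,6],[0,0,1.2],0],
    [[0,0,8],[0,0,1.2],0],
    [[0,0,8],[0,0,1.2],0],
    [[0,0,8],[0,0,1.2],0],
    [[0,0,8],[0,0,1.2],0],
    [[0,0,8],[0,0,1.2],0],
    [[0,0,8],[0,0,1.2],0],
    [[0,0,8],[0,0,1.2],0],
    [[0,0,8],[0,0,1.2],0],
    [[0,0,8],[0,0,1.2],0]
  ]
}}

```text
t: 28.02
tool_pos: [0.4469, -0.1986, 0.2125]
tool_rot: [1.379, 0.809, -0.728]
contact_force: [1.1, -0.2, -0.8]
opening: -0.0001
```

```bash
python3 see.py 8; python3 st.py "dpt(55,-1,120),drot(0)"; python3 leaf.py 8 | tail -n 8;python3 edge.py 8 22| grep -e "^top" 
```

```text
t 28.12 [ 0.4469 -0.1989  0.2125] desk [  25.5 -179.5  172.9] F [ 0.1  0.3 -0.8] M [-0.01  0.27  0.  ] open -0.0002
dpt(55,-1,120),drot(0) [5.33, 3.12, -17.81] [1.46, 0.39, -3.05]
held T pred [290.36567389 188.00195548]
top blue grip [(39, [291.38, 197.05])]
 grip-fit desk x,y mm [22.88 -0.26]
top plate rect centre x,y 26.2 0.0 size [37. 92.] ang 90.0 pca 0.1
  median left/right edges y mm [ 44.5   -42.375] mid 1.0625
scene blue grip [(49, [315.63, 225.73])]
scene plate rect centre x,y 25.1 -3.4 size [34.8 91.8] ang 90.0 pca -0.38
  median left/right edges y mm [ 41.75 -47.  ] mid -2.625
top upper edge x at y=0, slope (np.float64(44.02), np.float64(-1.18), np.int64(21), 24)
top left/right edges (np.float64(43.79), np.float64(3.24), np.int64(14), 14) (np.float64(47.38), np.float64(-6.78), np.int64(12), 14)
top desk back rim x, slope (np.float64(130.11), np.float64(-0.44), np.int64(41), 41)
```

View pics/a8.png

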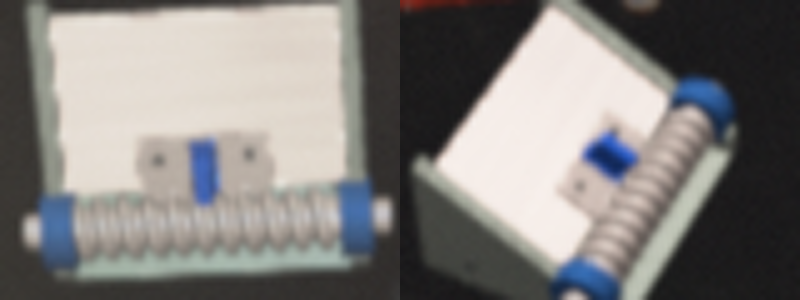

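```bash
python3 st.py "dpt(62,-1,80),drot(0)" "dpt(62,-1,29),drot(0)"
```

```text
t 28.32 [ 0.4468 -0.1993  0.2124] desk [  25.4 -179.9  172.9] F [-0.4  0.2 -0.2] M [-0.    0.27 -0.05] open 0.0003
dpt(62,-1,80),drot(0) [9.36, 3.61, -17.87] [1.41, 0.4, -3.05]
dpt(62,-1,29),drot(0) [14.45, 3.34, -17.91] [1.41, 0.4, -3.05]
```

Emit:
{"api": "step_arm", "payload": {
  "moves": [
    [[0,3.6,-4],[1.4,0.4,-3],0],
    [[1,3.6,-8],[1.4,0.4,-3],0],
    [[3,3.6,-12],[1.4,0.4,-3],0],
    [[5,3.6,-16],[1.4,0.4,-3],0],
    [[7,3.6,-17.9],[1.4,0.4,-3],0],
    [[9,3.6,-17.9],[1.4,0.4,-3],0],
    [[9.4,3.6,-17.9],[1.4,0.4,-3],0],
    [[9.4,3.6,-17.9],[1.4,0.4,-3],0],
    [[9.4,3.6,-17.9],[1.4,0.4,-3],0],
    [[9.4,3.6,-17.9],[1.4,0.4,-3],0]
  ]
}}

```text
t: 29.15
tool_pos: [0.517, -0.0179, 0.1516]
tool_rot: [1.389, 0.842, -0.778]
contact_force: [-1.2, 0.4, -0.1]
opening: 0.0001
```

```bash
python3 st.py "dpt(62,-1,29),drot(0)"
```

```text
t 29.15 [ 0.517  -0.0179  0.1516] desk [63.2 -2.1 80.8] F [-1.2  0.4 -0.1] M [-0.05  0.24 -0.02] open 0.0001
dpt(62,-1,29),drot(0) [5.18, -0.14, -0.12] [-0.08, 0.11, -0.17]
```

Descend behind the grip, then push down the slope.

Emit:
{"api": "step_arm", "payload": {
  "moves": [
    [[1.5,-0.1,-0.1],[0,0,0],0],
    [[3,-0.1,-0.1],[0,0,0],0],
    [[4.4,-0.1,-0.1],[0,0,0],0],
    [[5.2,-0.1,-0.1],[0,0,0],0],
    [[5.2,-0.1,-0.1],[0,0,0],0],
    [[5.2,-0.4,-0.1],[0,0,0],0],
    [[5.2,-0.7,-0.1],[0,0,0],0],
    [[5.2,-1,-0.1],[0,0,0],0],
    [[5.2,-1.1,-0.1],[0,0,0],0],
    [[5.2,-1.1,-0.1],[0,0,0],0]
  ]
}}

```text
t: 29.98
tool_pos: [0.5332, -0.0162, 0.1013]
tool_rot: [1.389, 0.842, -0.778]
contact_force: [0.1, -0.5, -0.4]
opening: 0.0002
```

```bash
python3 st.py
```

```text
t 29.98 [ 0.5332 -0.0162  0.1013] desk [52.2 -1.2 29.1] F [ 0.1 -0.5 -0.4] M [-0.04  0.21 -0.02] open 0.0002
```

Emit:
{"api": "step_arm", "payload": {
  "moves": [
    [[0,-0.1,0],[0,0,0],0],
    [[0,-0.2,0],[0,0,0],0],
    [[0,-0.3,0],[0,0,0],0],
    [[0,-0.4,0],[0,0,0],0],
    [[0,-0.5,0],[0,0,0],0],
    [[0,-0.6,0],[0,0,0],0],
    [[0,-0.7,0],[0,0,0],0],
    [[0,-0.8,0],[0,0,0],0],
    [[0,-0.8,0],[0,0,0],0],
    [[0,-0.8,0],[0,0,0],0]
  ]
}}

```text
t: 30.82
tool_pos: [0.5276, -0.0167, 0.0989]
tool_rot: [1.39, 0.839, -0.775]
contact_force: [2.5, 1.8, 3.9]
opening: -0.0001
```

```bash
python3 st.py
```

```text
t 30.82 [ 0.5276 -0.0167  0.0989] desk [46.1 -1.4 29.8] F [2.5 1.8 3.9] M [ 0.31 -0.62  0.19] open -0.0001
```

Emit:
{"api": "step_arm", "payload": {
  "moves": [
    [[0,-0.1,0],[0,0,0],0],
    [[0,-0.2,0],[0,0,0],0],
    [[0,-0.3,0],[0,0,0],0],
    [[0,-0.4,0],[0,0,0],0],
    [[0,-0.5,0],[0,0,0],0],
    [[0,-0.6,0],[0,0,0],0],
    [[0,-0.6,0],[0,0,0],0],
    [[0,-0.6,0],[0,0,0],0],
    [[0,-0.6,0],[0,0,0],0],
    [[0,-0.6,0],[0,0,0],0]
  ]
}}

```text
t: 31.65
tool_pos: [0.5258, -0.017, 0.1001]
tool_rot: [1.393, 0.831, -0.769]
contact_force: [6.7, 5.2, 9.1]
opening: 0.0002
```

```bash
python3 st.py
```

```text
t 31.65 [ 0.5258 -0.017   0.1001] desk [45.1 -1.6 31.7] F [6.7 5.2 9.1] M [ 0.83 -1.51  0.44] open 0.0002
```

Emit:
{"api": "step_arm", "payload": {
  "moves": [
    [[0.2,-0.3,0],[0,0,0],0],
    [[0.2,-0.6,0],[0,0,0],0],
    [[0.2,-0.9,0],[0,0,0],0],
    [[0.2,-1.2,0],[0,0,0],0],
    [[0.2,-1.4,0],[0,0,0],0],
    [[0.2,-1.4,0],[0,0,0],0],
    [[0.2,-1.4,0],[0,0,0],0],
    [[0.2,-1.4,0],[0,0,0],0],
    [[0.2,-1.4,0],[0,0,0],0],
    [[0.2,-1.4,0],[0,0,0],0]
  ]
}}

```text
t: 32.48
tool_pos: [0.5231, -0.0174, 0.1015]
tool_rot: [1.402, 0.812, -0.753]
contact_force: [11.8, 12.7, 17.9]
opening: 0.0002
```

```bash
python3 st.py
```

```text
t 32.48 [ 0.5231 -0.0174  0.1015] desk [43.5 -1.9 34.4] F [11.8 12.7 17.9] M [ 2.01 -3.06  1.02] open 0.0002
```

Emit:
{"api": "step_arm", "payload": {
  "moves": [
    [[0,0.5,0],[0,0,0],0],
    [[0,1.2,0],[0,0,0],0],
    [[-1,1.6,0],[0,0,0],0],
    [[-4,1.6,0],[0,0,0],0],
    [[-8,1.6,0],[0,0,0],0],
    [[-11,1.6,4],[0,0,0],0],
    [[-12,1.6,8],[0,0,0],0],
    [[-12,0,12],[0,0,0],0],
    [[-12,0,18],[0,0,0],0],
    [[-12,0,22],[0,0,0],0]
  ]
}}

```text
t: 33.32
tool_pos: [0.4654, -0.2167, 0.2009]
tool_rot: [1.403, 0.816, -0.756]
contact_force: [1.2, -0.3, 0.4]
opening: -0.0002
```

```bash
python3 see.py 9; python3 st.py; python3 leaf.py 9 | tail -n 8;python3 edge.py 9 22| grep -e "^top"; python3 - <<'E'
import cv2,numpy as np
a=cv2.imread("pics/top9.png")[186:218,255:330]; b=cv2.imread("pics/scene9.png")[205:258,300:345]
cv2.imwrite("pics/b9.png",np.hstack([cv2.resize(a,(500,213),interpolation=cv2.INTER_LANCZOS4),cv2.resize(b,(181,213),interpolation=cv2.INTER_LANCZOS4)]))
E
```

```text
t 33.42 [ 0.4655 -0.2203  0.2004] desk [  34.7 -201.8  153.7] F [-0.1  0.3 -0.1] M [-0.01  0.26  0.01] open 0.0002
held T pred [290.36567389 188.00195548]
top blue grip [(42, [291.43, 197.24])]
 grip-fit desk x,y mm [22.37 -0.38]
top plate rect centre x,y 25.6 -0.2 size [35.8 92. ] ang 90.0 pca 0.63
  median left/right edges y mm [ 44.25 -46.  ] mid -0.875
scene blue grip [(48, [316.0, 225.92])]
scene plate rect centre x,y 24.5 -3.4 size [91.8 33.5] ang 0.0 pca 0.36
  median left/right edges y mm [ 42.   -46.75] mid -2.375
top upper edge x at y=0, slope (np.float64(43.98), np.float64(-1.37), np.int64(20), 24)
top left/right edges (np.float64(40.39), np.float64(10.31), np.int64(14), 14) (np.float64(46.05), np.float64(-0.22), np.int64(14), 14)
top desk back rim x, slope (np.float64(130.17), np.float64(-0.47), np.int64(41), 41)
```

View pics/b9.png

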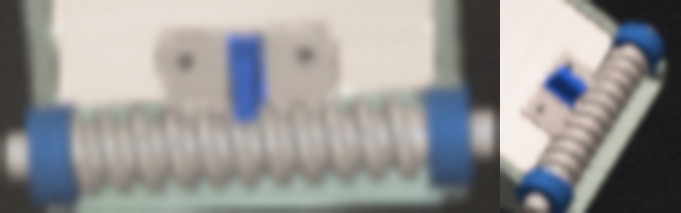

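```bash
cat > e2.py <<'E'
import sys
from cal import *
import scipy.ndimage as nd
tag=sys.argv[1]; n=int(sys.argv[2])
for c,im in(("top",T),("scene",S)):
    fr=[cv2.cvtColor(cams.get_image(c)["pixels"],cv2.COLOR_BGR2GRAY).astype(float) for _ in range(n)] if n else [cv2.cvtColor(cv2.imread(f"pics/{c}{tag}.png"),cv2.COLOR_BGR2GRAY).astype(float)]
    g=np.mean(fr,0)
    ts=np.arange(32,56,.25); res=[]
    for u in range(-40,41,4):
        uv=proj(im,np.array([dpt(t,u,3) for t in ts])); s=nd.map_coordinates(g,[uv[:,1],uv[:,0]],order=1)
        lo=np.median(s[:16]); hi=np.median(s[-24:]); h=(lo+hi)/2; i=np.nonzero((s[:-1]<h)&(s[1:]>=h))[0]
        res.append(ts[i[-1]] if len(i) else np.nan)
    u=np.arange(-40,41,4); r=np.array(res); ok=(abs(u)>10)&np.isfinite(r); ok&=abs(r-np.nanmedian(r[ok]))<4
    p=np.polyfit(u[ok],r[ok],1); print(c,"mid-level edge (z=3)",p[1].round(2),"slope deg",np.degrees(np.arctan(p[0])).round(2),r)
E
for k in 7 8 9; do python3 e2.py $k 0 | grep mid-l; done; python3 - <<'E'
from desk import *
for p,r in(([.5276,-.0167,.0989],[1.39,.839,-.775]),([.5258,-.017,.1001],[1.393,.831,-.769]),([.5231,-.0174,.1015],[1.402,.812,-.753])):
    Rr=R.from_rotvec(r); print("tip",todesk(np.array(p)+Rr.apply([.017,0,0])), "rel rot deg",np.degrees((drot(0).inv()*Rr).as_rotvec()).round(2))
E
```

```text
top mid-level edge (z=3) 48.97 slope deg -0.04 [51.   49.5  48.75 48.75 47.75 45.   50.   48.   47.5  49.5  50.5  50.5
scene mid-level edge (z=3) 49.06 slope deg 0.81 [49.5  49.25 48.5  48.   48.   48.25 48.5  49.5  49.75 50.25 50.75 50.5
top mid-level edge (z=3) 42.13 slope deg -0.82 [43.25 41.75 40.75 41.   43.5  44.   44.25 43.5  40.25 39.75 39.75 39.5
scene mid-level edge (z=3) 39.25 slope deg 1.43 [39.75 38.75 38.   37.5  38.   38.25 38.5  39.   39.25 39.25 39.5  39.5
top mid-level edge (z=3) 41.66 slope deg -0.33 [42.5  43.   42.75 41.25 40.75 41.5  41.75 40.5  39.   38.75 38.5  38.5
scene mid-level edge (z=3) 38.88 slope deg 2.11 [38.5  38.   37.75 37.5  37.75 37.75 38.   38.   38.25 38.25 39.25 39.5
tip [46.3 -1.5 12.8] rel rot deg [ 0.07 -0.13  0.41]
tip [45.5 -1.7 14.8] rel rot deg [ 0.11 -0.19  0.94]
tip [44.2 -2.  17.3] rel rot deg [ 0.25 -0.25  2.27]
```

```bash
python3 st.py "dpt(22,-1,85),drot(0.5)"
```

```text
t 33.92 [ 0.4678 -0.2145  0.2035] desk [  38.5 -196.1  155. ] F [-0.3 -0.2  0.2] M [-0.02  0.25  0.03] open 0.0002
dpt(22,-1,85),drot(0.5) [6.86, -1.98, -19.53] [-0.66, 0.22, -2.26]
```

Emit:
{"api": "step_arm", "payload": {
  "moves": [
    [[0,-2,-4],[-0.7,0.2,-2.3],0.4],
    [[1,-2,-8],[-0.7,0.2,-2.3],0.4],
    [[2,-2,-12],[-0.7,0.2,-2.3],0.4],
    [[4,-2,-16],[-0.7,0.2,-2.3],0.4],
    [[6,-2,-19.5],[-0.7,0.2,-2.3],0.4],
    [[6.9,-2,-19.5],[-0.7,0.2,-2.3],0.4],
    [[6.9,-2,-19.5],[-0.7,0.2,-2.3],0.4],
    [[6.9,-2,-19.5],[-0.7,0.2,-2.3],0.4],
    [[6.9,-2,-19.5],[-0.7,0.2,-2.3],0.4],
    [[6.9,-2,-19.5],[-0.7,0.2,-2.3],0.4]
  ]
}}

```text
t: 34.75
tool_pos: [0.4798, -0.0203, 0.1357]
tool_rot: [1.38, 0.846, -0.775]
contact_force: [0.3, -0.5, 0.6]
opening: 0.0342
```

```bash
cat >> st.py <<'E'
n=D.apply([0,0,1]); print("desk force",D.inv().apply(o["contact_force"]).round(1),"desk moment",D.inv().apply(o["wrist_torque"]).round(2),"rot vs desk (tool axes)",np.degrees((drot(0).inv()*R.from_rotvec(o["tool_rot"])).as_rotvec()).round(2))
E
python3 st.py "dpt(22,-1,31),drot(0.5)"
```

```text
t 34.75 [ 0.4798 -0.0203  0.1357] desk [23.  -2.7 85.6] F [ 0.3 -0.5  0.6] M [-0.06  0.19 -0.05] open 0.0342
dpt(22,-1,31),drot(0.5) [5.46, -0.11, -0.19] [-0.05, 0.13, -0.08]
desk force [ 0.5 -0.5  0.3] desk moment [-0.07  0.2  -0.02] rot vs desk (tool axes) [-0.45 -0.13  0.09]
```

Emit:
{"api": "step_arm", "payload": {
  "moves": [
    [[1.5,-0.1,-0.2],[0,0.1,0],0.4],
    [[3,-0.1,-0.2],[0,0.1,0],0.4],
    [[4.5,-0.1,-0.2],[0,0.1,0],0.4],
    [[5.3,-0.1,-0.2],[0,0.1,0],0.4],
    [[5.4,-0.1,-0.2],[0,0.1,0],0.4],
    [[5.4,-0.1,-0.2],[0,0.1,0],0],
    [[5.4,-0.1,-0.2],[0,0.1,0],0],
    [[5.4,-0.1,-0.2],[0,0.1,0],0],
    [[5.4,-0.1,-0.2],[0,0.1,0],0],
    [[5.4,-0.1,-0.2],[0,0.1,0],0]
  ],
  "grip_force": 50
}}

```text
t: 35.58
tool_pos: [0.5064, -0.0179, 0.0897]
tool_rot: [1.38, 0.845, -0.773]
contact_force: [-5.0, -4.9, 4.1]
opening: 0.0109
```

```bash
python3 st.py
```

```text
t 35.58 [ 0.5064 -0.0179  0.0897] desk [23.2 -1.6 32.5] F [-5.  -4.9  4.1] M [-0.53  0.47 -0.22] open 0.0109
desk force [-2.5 -4.6  6.1] desk moment [-0.55  0.49  0.06] rot vs desk (tool axes) [-0.49 -0.13  0.2 ]
```

Emit:
{"api": "step_arm", "payload": {
  "moves": [
    [[0,-0.4,0.05],[0,0,0],0],
    [[0,-0.8,0.05],[1.5,0,0],0],
    [[0,-0.8,0.05],[1.5,0,0],0],
    [[0,-1,0.05],[-1.5,0,0],0],
    [[0,-1,0.05],[-1.5,0,0],0],
    [[0,-1,0.05],[1,0,0],0],
    [[0,-1,0.05],[1,0,0],0],
    [[0,-1,0.05],[0,0,0],0],
    [[0,-1,0.05],[0,0,0],0],
    [[0,-1,0.05],[0,0,0],0]
  ]
}}

```text
t: 36.42
tool_pos: [0.5029, -0.0186, 0.0907]
tool_rot: [1.387, 0.832, -0.762]
contact_force: [13.2, 7.2, 4.4]
opening: 0.0112
```

```bash
python3 st.py
```

```text
t 36.42 [ 0.5029 -0.0186  0.0907] desk [20.6 -2.1 35.1] F [13.2  7.2  4.4] M [ 1.33 -2.11  0.65] open 0.0112
desk force [13.9  6.6 -3. ] desk moment [ 1.38 -2.18 -0.05] rot vs desk (tool axes) [-0.35 -0.14  1.08]
```

Emit:
{"api": "step_arm", "payload": {
  "moves": [
    [[0.2,-0.6,0],[0,0,-1],0],
    [[0.4,-0.8,0],[0,0,-1.5],0],
    [[0.6,-0.8,0],[0,0,-2],0],
    [[0.8,-0.8,0],[0,0,-2],0],
    [[0.8,-0.8,0],[1,0,-2],0],
    [[0.8,-0.8,0],[-1,0,-2],0],
    [[0.8,-0.8,0],[0,0,-2],0],
    [[0.8,-0.8,0],[0,0,-2],0],
    [[0.8,-0.8,0],[0,0,-2],0],
    [[0.8,-0.8,0],[0,0,-2],0]
  ]
}}

```text
t: 37.25
tool_pos: [0.506, -0.0183, 0.0889]
tool_rot: [1.381, 0.848, -0.777]
contact_force: [-17.5, 9.5, 35.0]
opening: 0.0112
```

```bash
python3 st.py
```

```text
t 37.25 [ 0.506  -0.0183  0.0889] desk [22.4 -1.9 32. ] F [-17.5   9.5  35. ] M [ 1.68 -0.01  0.88] open 0.0112
desk force [ 2.8 10.3 38.8] desk moment [ 1.89 -0.09 -0.07] rot vs desk (tool axes) [-0.35 -0.09 -0.08]
```

Emit:
{"api": "step_arm", "payload": {
  "moves": [
    [[0.2,-0.3,-0.05],[0,0,0],0],
    [[0.2,-0.6,-0.05],[0,0,-0.5],0],
    [[0.2,-0.9,-0.05],[0,0,-1],0],
    [[0.2,-1.1,-0.05],[0,0,-1],0],
    [[0.2,-1.1,-0.05],[0.8,0,-1],0],
    [[0.2,-1.1,-0.05],[-0.8,0,-1],0],
    [[0.2,-1.1,-0.05],[0,0,-1],0],
    [[0.2,-1.1,-0.05],[0,0,-1],0],
    [[0.2,-1.1,-0.05],[0,0,-1],0],
    [[0.2,-1.1,-0.05],[0,0,-1],0]
  ]
}}

```text
t: 38.08
tool_pos: [0.5041, -0.0183, 0.0891]
tool_rot: [1.383, 0.845, -0.778]
contact_force: [13.6, 7.9, 6.8]
opening: 0.011
```

```bash
python3 st.py
```

```text
t 38.08 [ 0.5041 -0.0183  0.0891] desk [20.9 -1.8 33.1] F [13.6  7.9  6.8] M [ 1.42 -2.68  0.69] open 0.011
desk force [15.5  7.3 -1.1] desk moment [ 1.46 -2.74 -0.05] rot vs desk (tool axes) [-0.2  -0.16  0.01]
```

Emit:
{"api": "step_arm", "payload": {
  "moves": [
    [[0.1,-0.3,0],[0,0,0],0],
    [[0.1,-0.2,0],[0,0,0],0.4],
    [[0.1,-0.1,0],[0,0,0],0.4],
    [[0,0,0],[0,0,0],0.4],
    [[-1,0,0],[0,0,0],0.4],
    [[-3,0,0],[0,0,0],0.4],
    [[-7,0,0],[0,0,0],0.4],
    [[-11,0,3],[0,0,0],0.4],
    [[-14,0,8],[0,0,0],0.2],
    [[-14,0,22],[0,0,0],0]
  ]
}}

```text
t: 38.92
tool_pos: [0.4447, -0.1228, 0.2078]
tool_rot: [1.379, 0.837, -0.771]
contact_force: [1.8, -0.3, 0.7]
opening: 0.0106
```

Emit:
{"api": "step_arm", "payload": {
  "moves": [
    [[0,0,4],[0,0,0],0],
    [[0,0,8],[0,0,0],0],
    [[0,0,8],[0,0,0],0],
    [[0,0,8],[0,0,0],0],
    [[0,0,8],[0,0,0],0],
    [[0,0,8],[0,0,0],0],
    [[0,0,8],[0,0,0],0],
    [[0,0,8],[0,0,0],0],
    [[0,0,8],[0,0,0],0],
    [[0,0,8],[0,0,0],0]
  ]
}}

```text
t: 39.75
tool_pos: [0.4491, -0.2019, 0.2088]
tool_rot: [1.378, 0.838, -0.77]
contact_force: [0.1, 0.1, -0.2]
opening: -0.0001
```

```bash
cat > fit.py <<'E'
# analysis by synthesis: leaf pose on the desk from plate + grip outlines in both pictures, desk shift from the bearings
import sys
from cal import *
def fit(k):
    obs={}
    for c,im in(("top",T),("scene",S)):
        g=cv2.imread(f"pics/{c}{k}.png").astype(np.float32); obs[c]=(im,g)
    def render(im,v):
        x,y,yaw,sx,sy=v; r=R.from_euler("z",yaw,degrees=True)
        W=lambda P:np.array([dpt(*q) for q in r.apply(P*1000)+[x,y,0]])
        sh=(400*4,640*4); out=[]
        pl=mask(im,W(box((-20,20),(-44,44),(0,6)))); gr=mask(im,W(box((-17,17),(-6,6),(6,38))))
        return [cv2.GaussianBlur(cv2.resize(m.astype(np.float32),(640,400),interpolation=cv2.INTER_AREA),(0,0),.7) for m in(pl,gr)]
    def cost(v,c,ret=False):
        im,g=obs[c]; pl,gr=render(im,[v[0],v[1],v[2],0,0])
        u0,v0=proj(im,dpt(v0x+4,0,6)); U,V=np.meshgrid(np.arange(640),np.arange(400))
        # desk coords of pixels on z=3 plane; use only the region x>16 (plate region away from the spindle)
        w=roi[c]; A=np.stack([np.ones(w.sum()),pl[w],gr[w]],1); Y=g[w]; co=np.linalg.lstsq(A,Y,rcond=None)[0]; return float(((A@co-Y)**2).mean())
    from scipy.optimize import minimize
    for c in("top","scene"):
        im,_=obs[c]; roi={}; v0x=24
        m=np.zeros((400,640),np.uint8); q=proj(im,np.array([dpt(x,y,6) for x,y in((75,70),(75,-70),(14,-70),(14,70))])); cv2.fillConvexPoly(m,q.round().astype(np.int32),1); roi[c]=m>0
        best=min((minimize(cost,[x,0,a],args=(c,),method="Nelder-Mead",options=dict(initial_simplex=[[x,0,a],[x+2,0,a],[x,2,a],[x,0,a+2]],xatol=.03,fatol=.01)) for x,a in((float(sys.argv[2]),0),(float(sys.argv[2])+2,1.5))),key=lambda r:r.fun)
        print("FIT",c,"x,y,yaw",best.x.round(2),"rms",round(best.fun**.5,2))
fit(sys.argv[1])
E
python3 see.py 10; python3 st.py; for k in "7 37" "9 22" "10 22"; do python3 fit.py $k | grep FIT; done; python3 leaf.py 10 | grep -A1 "^top blue"
```

```text
t 39.85 [ 0.4491 -0.2022  0.2088] desk [  25.4 -182.9  168.7] F [ 0.7 -0.3 -1.2] M [ 0.    0.27 -0.03] open -0.0
desk force [ 0.  -0.3 -1.4] desk moment [-0.    0.27 -0.03] rot vs desk (tool axes) [-0.59 -0.36  0.53]
FIT top x,y,yaw [34.46 -0.39  0.86] rms 7.18
FIT scene x,y,yaw [34.11 -4.09  4.06] rms 10.86
FIT top x,y,yaw [19.86 -0.77  1.32] rms 6.49
FIT scene x,y,yaw [19.61 -4.83  0.32] rms 8.56
FIT top x,y,yaw [19.87 -0.77  1.34] rms 6.48
FIT scene x,y,yaw [19.05 -5.38  0.04] rms 8.58
top blue grip [(42, [291.43, 197.24])]
 grip-fit desk x,y mm [22.37 -0.38]
```

```bash
python3 st.py "dpt(64,-32,70),drot(0.3)"
```

```text
t 40.25 [ 0.4489 -0.2027  0.2086] desk [  25.2 -183.4  168.6] F [ 0.2  0.7 -0. ] M [ 0.03  0.27 -0.02] open 0.0003
dpt(64,-32,70),drot(0.3) [9.8, 3.93, -15.16] [0.23, 0.37, -0.51]
desk force [ 0.2  0.6 -0.1] desk moment [ 0.03  0.27 -0.03] rot vs desk (tool axes) [-0.53 -0.36  0.51]
```

Emit:
{"api": "step_arm", "payload": {
  "moves": [
    [[0,3.9,-4],[0.2,0.4,-0.5],0],
    [[1,3.9,-8],[0.2,0.4,-0.5],0],
    [[3,3.9,-12],[0.2,0.4,-0.5],0],
    [[5,3.9,-15.2],[0.2,0.4,-0.5],0],
    [[8,3.9,-15.2],[0.2,0.4,-0.5],0],
    [[9.8,3.9,-15.2],[0.2,0.4,-0.5],0],
    [[11,3.9,-15.2],[0.2,0.4,-0.5],0],
    [[12,3.9,-15.2],[0.2,0.4,-0.5],0],
    [[12,3.9,-15.2],[0.2,0.4,-0.5],0],
    [[12,3.9,-15.2],[0.2,0.4,-0.5],0]
  ]
}}

```text
t: 41.08
tool_pos: [0.535, -0.0466, 0.1229]
tool_rot: [1.383, 0.85, -0.776]
contact_force: [0.7, -0.0, 0.1]
opening: 0.0003
```

```bash
python3 st.py "dpt(62,-32,21.5),drot(0.3)"
```

```text
t 41.08 [ 0.535  -0.0466  0.1229] desk [ 63.3 -31.6  47.6] F [ 0.7 -0.   0.1] M [-0.03  0.22  0.01] open 0.0003
dpt(62,-32,21.5),drot(0.3) [2.61, -0.12, 0.04] [0.03, -0.07, 0.08]
desk force [ 0.6 -0.1 -0.3] desk moment [-0.01  0.22  0.02] rot vs desk (tool axes) [-0.33  0.07 -0.08]
```

Emit:
{"api": "step_arm", "payload": {
  "moves": [
    [[0.8,0,0],[0,0,0],0],
    [[1.6,0,0],[0,0,0],0],
    [[2.2,0,0],[0,0,0],0],
    [[2.5,0,0],[0,0,0],0],
    [[2.7,0,0],[0,0,0],0],
    [[2.8,0,0],[0,0,0],0],
    [[2.9,0,0],[0,0,0],0],
    [[2.9,0,0],[0,0,0],0],
    [[2.9,0,0],[0,0,0],0],
    [[2.9,0,0],[0,0,0],0]
  ]
}}

```text
t: 41.92
tool_pos: [0.5495, -0.0459, 0.098]
tool_rot: [1.383, 0.85, -0.775]
contact_force: [-0.5, -0.1, -0.4]
opening: 0.0
```

```bash
python3 st.py
```

```text
t 41.92 [ 0.5495 -0.0459  0.098 ] desk [ 63.5 -31.6  18.8] F [-0.5 -0.1 -0.4] M [-0.01  0.23 -0.02] open 0.0
desk force [-0.6 -0.1 -0.1] desk moment [-0.01  0.23 -0.02] rot vs desk (tool axes) [-0.33  0.06 -0.05]
```

Emit:
{"api": "step_arm", "payload": {
  "moves": [
    [[0,-0.3,0],[0,0,0],0],
    [[0,-0.6,0],[0,0,0],0],
    [[0,-0.8,0],[0,0,0],0],
    [[0,-0.9,0],[0,0,0],0],
    [[0,-1,0],[0,0,0],0],
    [[0,-1.1,0],[0,0,0],0],
    [[0,-1.2,0],[0,0,0],0],
    [[0,-1.3,0],[0,0,0],0],
    [[0,-1.3,0],[0,0,0],0],
    [[0,-1.3,0],[0,0,0],0]
  ]
}}

```text
t: 42.75
tool_pos: [0.5383, -0.0465, 0.0916]
tool_rot: [1.383, 0.85, -0.775]
contact_force: [-0.3, 0.1, -0.1]
opening: -0.0001
```

```bash
python3 st.py
```

```text
t 42.75 [ 0.5383 -0.0465  0.0916] desk [ 50.5 -31.7  18.8] F [-0.3  0.1 -0.1] M [0.01 0.26 0.  ] open -0.0001
desk force [-0.3  0.1  0. ] desk moment [ 0.02  0.26 -0.01] rot vs desk (tool axes) [-0.33  0.06 -0.05]
```

Emit:
{"api": "step_arm", "payload": {
  "moves": [
    [[0,-0.1,0],[0,0,0],0],
    [[0,-0.2,0],[0,0,0],0],
    [[0,-0.3,0],[0,0,0],0],
    [[0,-0.4,0],[0,0,0],0],
    [[0,-0.5,0],[0,0,0],0],
    [[0,-0.6,0],[0,0,0],0],
    [[0.1,-0.7,0],[0,0,0],0],
    [[0.1,-0.7,0],[0,0,0],0],
    [[0.1,-0.7,0],[0,0,0],0],
    [[0.1,-0.7,0],[0,0,0],0]
  ]
}}

```text
t: 43.58
tool_pos: [0.5367, -0.0475, 0.0918]
tool_rot: [1.386, 0.84, -0.769]
contact_force: [8.9, 2.8, 5.6]
opening: 0.0001
```

```bash
python3 st.py
```

```text
t 43.58 [ 0.5367 -0.0475  0.0918] desk [ 49.2 -32.6  19.9] F [8.9 2.8 5.6] M [ 0.45 -1.42  0.15] open 0.0001
desk force [10.6  2.4  0.4] desk moment [ 0.4  -1.44 -0.06] rot vs desk (tool axes) [-0.3  -0.07  0.56]
```

Emit:
{"api": "step_arm", "payload": {
  "moves": [
    [[0.1,-0.7,0],[0,0,0],0],
    [[0.2,-0.9,0],[0,0,0],0],
    [[0.2,-1.1,0],[0,0,0],0],
    [[0.2,-1.3,0],[0,0,0],0],
    [[0.2,-1.3,0],[0,0,0],0],
    [[0.2,-1.3,0],[0,0,0],0],
    [[0.2,-1.3,0],[0,0,0],0],
    [[0.2,-1.3,0],[0,0,0],0],
    [[0.2,-1.3,0],[0,0,0],0],
    [[0.2,-1.3,0],[0,0,0],0]
  ]
}}

```text
t: 44.42
tool_pos: [0.535, -0.0498, 0.0936]
tool_rot: [1.391, 0.818, -0.756]
contact_force: [15.0, 5.0, 11.5]
opening: 0.0003
```

```bash
python3 st.py; python3 - <<'E'
from station import ctrl
from desk import *
o=ctrl.get_obs();print("tip",todesk(o["tool_pos"]+R.from_rotvec(o["tool_rot"]).apply([.017,0,0])))
E
```

```text
t 44.42 [ 0.535  -0.0498  0.0936] desk [ 48.5 -34.8  22.3] F [15.   5.  11.5] M [ 0.84 -2.96  0.36] open 0.0003
desk force [19.   4.3  2.3] desk moment [ 0.78 -3.   -0.04] rot vs desk (tool axes) [-0.23 -0.39  1.88]
tip [ 49.1 -35.    5.3]
```

Emit:
{"api": "step_arm", "payload": {
  "moves": [
    [[0,1.5,0],[0,0,0],0],
    [[-0.8,2.2,0],[0.1,0.4,-1.9],0],
    [[-0.8,2.2,-1.5],[0.1,0.4,-1.9],0],
    [[-0.8,2.2,-3.5],[0.1,0.4,-1.9],0],
    [[-0.8,2.2,-5.5],[0.1,0.4,-1.9],0],
    [[-0.8,2.2,-6.4],[0.1,0.4,-1.9],0],
    [[-0.8,2.2,-6.4],[0.1,0.4,-1.9],0],
    [[-0.8,2.2,-6.4],[0.1,0.4,-1.9],0],
    [[-0.8,2.2,-6.4],[0.1,0.4,-1.9],0],
    [[-0.8,2.2,-6.4],[0.1,0.4,-1.9],0]
  ]
}}

```text
t: 45.25
tool_pos: [0.5463, 0.0143, 0.1113]
tool_rot: [1.386, 0.847, -0.778]
contact_force: [-0.5, -0.6, 0.3]
opening: -0.0001
```

```bash
python3 st.py "dpt(51,29,18.8),drot(0.3)"
```

```text
t 45.25 [0.5463 0.0143 0.1113] desk [69.8 28.6 30.5] F [-0.5 -0.6  0.3] M [-0.04  0.16  0.02] open -0.0001
dpt(51,29,18.8),drot(0.3) [1.17, -1.88, -0.04] [-0.21, 0.02, 0.05]
desk force [-0.4 -0.6  0.5] desk moment [-0.02  0.16  0.03] rot vs desk (tool axes) [-0.09 -0.02 -0.05]
```

Emit:
{"api": "step_arm", "payload": {
  "moves": [
    [[0.6,-0.2,0],[-0.2,0,0],0],
    [[1.2,-0.5,0],[-0.2,0,0],0],
    [[1.2,-1,0],[-0.2,0,0],0],
    [[1.2,-1.5,0],[-0.2,0,0],0],
    [[1.2,-1.8,0],[-0.2,0,0],0],
    [[1.2,-2,0],[-0.2,0,0],0],
    [[1.2,-2.2,0],[-0.2,0,0],0],
    [[1.3,-2.4,0],[-0.2,0,0],0],
    [[1.3,-2.6,0],[-0.2,0,0],0],
    [[1.3,-2.6,0],[-0.2,0,0],0]
  ]
}}

```text
t: 46.08
tool_pos: [0.5338, 0.0136, 0.0913]
tool_rot: [1.387, 0.84, -0.769]
contact_force: [7.4, 4.8, 5.0]
opening: -0.0001
```

```bash
cat >> st.py <<'E'
print("tip",todesk(o["tool_pos"]+R.from_rotvec(o["tool_rot"]).apply([.017,0,0])))
E
python3 st.py
```

```text
t 46.08 [0.5338 0.0136 0.0913] desk [49.  28.5 19.4] F [7.4 4.8 5. ] M [ 0.69 -1.23  0.33] open -0.0001
desk force [9.1 4.5 0.5] desk moment [ 0.71 -1.26 -0.03] rot vs desk (tool axes) [-0.23 -0.04  0.56]
tip [49.2 28.5  2.4]
```

Emit:
{"api": "step_arm", "payload": {
  "moves": [
    [[0.1,-0.7,0],[0,0,0],0],
    [[0.2,-0.9,0],[0,0,0],0],
    [[0.2,-1.1,0],[0,0,0],0],
    [[0.2,-1.2,0],[0,0,0],0],
    [[0.2,-1.2,0],[0,0,0],0],
    [[0.2,-1.2,0],[0,0,0],0],
    [[0.2,-1.2,0],[0,0,0],0],
    [[0.2,-1.2,0],[0,0,0],0],
    [[0.2,-1.2,0],[0,0,0],0],
    [[0.2,-1.2,0],[0,0,0],0]
  ]
}}

```text
t: 46.92
tool_pos: [0.5323, 0.0133, 0.0926]
tool_rot: [1.395, 0.822, -0.754]
contact_force: [13.5, 9.2, 9.2]
opening: 0.0001
```

```bash
python3 st.py
```

```text
t 46.92 [0.5323 0.0133 0.0926] desk [48.4 28.3 21.3] F [13.5  9.2  9.2] M [ 1.49 -2.57  0.74] open 0.0001
desk force [16.7  8.6  1.1] desk moment [ 1.55 -2.64 -0.04] rot vs desk (tool axes) [-0.13 -0.1   1.81]
tip [48.9 28.3  4.3]
```

Emit:
{"api": "step_arm", "payload": {
  "moves": [
    [[0,1.5,0],[0,0,0],0],
    [[-0.8,2.2,0],[0,0,-1.9],0],
    [[-4,2.2,0],[0,0,-1.9],0],
    [[-8,2.2,0],[0,0,-1.9],0],
    [[-12,2.2,0],[0,0,-1.9],0],
    [[-14,0,4],[0,0,-1.9],0],
    [[-14,0,8],[0,0,-1.9],0],
    [[-14,0,12],[0,0,-1.9],0],
    [[-14,0,16],[0,0,-1.9],0],
    [[-14,0,20],[0,0,-1.9],0]
  ]
}}

```text
t: 47.75
tool_pos: [0.4676, -0.1915, 0.2124]
tool_rot: [1.384, 0.846, -0.779]
contact_force: [1.0, 0.2, -0.6]
opening: -0.0002
```

Emit:
{"api": "step_arm", "payload": {
  "moves": [
    [[0,0,4],[0,0,0],0],
    [[0,0,8],[0,0,0],0],
    [[0,0,8],[0,0,0],0],
    [[0,0,8],[0,0,0],0],
    [[0,0,8],[0,0,0],0],
    [[0,0,8],[0,0,0],0],
    [[0,0,8],[0,0,0],0],
    [[0,0,8],[0,0,0],0],
    [[0,0,8],[0,0,0],0],
    [[0,0,8],[0,0,0],0]
  ]
}}

```text
t: 48.58
tool_pos: [0.4717, -0.2707, 0.2129]
tool_rot: [1.383, 0.846, -0.778]
contact_force: [-0.2, -0.2, -0.6]
opening: -0.0001
```

```bash
python3 see.py 11; python3 st.py; python3 fit.py 11 22 | grep FIT; python3 leaf.py 11 | grep -A1 "^top blue"; python3 - <<'E'
import cv2,numpy as np
T=cv2.imread("pics/top11.png");S=cv2.imread("pics/scene11.png")
r=lambda a,w,h:cv2.resize(a,(w,h),interpolation=cv2.INTER_CUBIC)
cv2.imwrite("pics/b11.png",np.vstack([np.hstack([r(T[140:270,160:420],500,250),r(S[180:320,250:390],250,250)]),np.hstack([r(T[180:220,255:335],500,250),r(S[205:258,295:348],250,250)])]))
E
```

```text
t 48.68 [ 0.4716 -0.271   0.2129] desk [  44.1 -252.7  162.6] F [-0.8  0.6  0.5] M [-0.    0.23 -0.01] open -0.0
desk force [-0.4  0.7  0.9] desk moment [ 0.    0.23 -0.01] rot vs desk (tool axes) [-0.19 -0.15 -0.03]
tip [  44.1 -252.7  145.6]
FIT top x,y,yaw [19.88 -0.77  1.33] rms 6.45
FIT scene x,y,yaw [19.05 -5.38  0.04] rms 8.56
top blue grip [(41, [291.39, 197.34])]
 grip-fit desk x,y mm [21.94 -0.23]
```

View pics/b11.png

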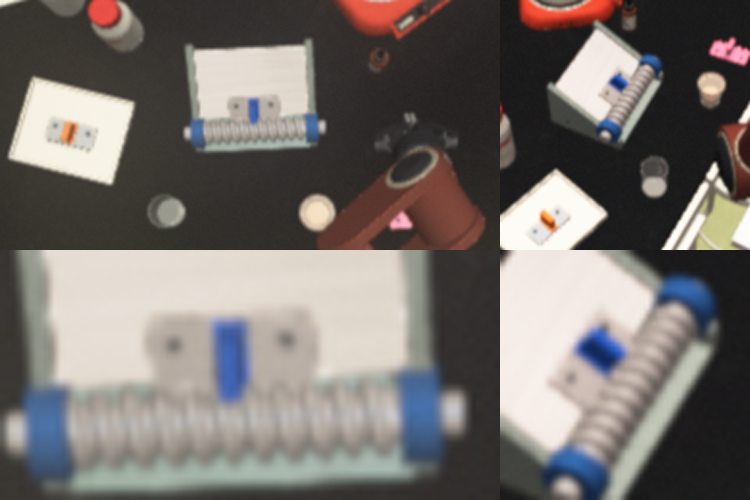

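```bash
python3 -c "
from station import ctrl
print(ctrl.finish_job())"
```

```text
the job is handed in; nothing more can be done
None
```

I moved the orange fine leaf from the desk into the white tray, where it lies flat. Then I laid the blue coarse leaf flat on the desk, teeth toward the thread, and pushed it home. I handed in at about 49 s with the gripper clear of everything.

**Seating:**
- The coarse leaf took about 15–19 N on its grip, with small turns to and fro, and about 17–19 N on its rear edge at each side. It did not move measurably further.
- Touching the rear edge at both sides put it square to within about 0.3° of the desk direction I had measured.

**Depth:** The top picture puts the leaf's centre at about 20–22 mm up the slope, against 20 mm when home. My desk position is uncertain by about 2 mm, so the hard stop is stronger evidence of full depth than the picture.

**Checks that disagreed:**
- **Angle:** The top picture's outline fit gave an angle of about 1.3°. That is about 0.9° off square, using the desk's back edge as reference. The scene picture gave about 0°.
- **Sideways position:** The scene picture also put the leaf about 5 mm to one side, while the top picture put it within 1 mm. I trusted the top picture and the touch checks, because the scene view is coarse in that direction.

**Force:** While I was setting the blue leaf down on the desk, the force reading briefly reached about 45 N. That came through the held leaf, not the gripper's body, and I backed off at once. It later reached about 40 N while I was pressing the leaf flat.

**Bystanders:** In the last picture the red-capped bottle, the dropper, the beaker and the cup stand undisturbed. I did not touch the pink look-alikes.

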